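Install new columns in the column manifold and switch the selector to the new long one

ROBOT

A 6-joint arm with a two-finger parallel gripper is mounted at the origin on a cart in front of the work surface, level with it; the furniture and walls round the work are solid. World frame = base frame: x ahead of the robot, y to its left, z up, the work surface at z = 0. Lengths are in m, angles in degrees, forces in N, time in s.
With the tool pointing down it reaches from about 0.35 to 0.875 m from the base axis. Payload 4.2 kg.
Tool frame: the origin (TCP) lies on the front face of the gripper's body, between the roots of the fingers; the fingertips stand 70 mm ahead of it and the grasp point (between the pads) lies 51 mm ahead of it; x points along the fingers, y is the direction in which the jaws open and shut, and the axes are right-handed (so a half turn about x gives the same grasp; the last joint's range is limited). The gripper opens to 87 mm and grips with 3 to 60 N. Pads are 19 mm wide; open, the fingers measure 117 mm over their backs; the gripper's body (75 mm by 190 mm) begins 51 mm behind the grasp point.
Start: joints at [90.963, 22.042, 0.453, 0, -68.411, -14.817], TCP at [0.15, 0.607, 0.292] pointing down, gripper open.
Joint ranges: [-179.83, 179.83], [-69.29, 118.12], [-61.27, 80.66], [-181.25, 117.63], [-171.15, -9.14], [-177.46, 177.46]. Speed limits (degrees/s): [159.86, 159.86, 180, 180, 180, 180].

INTERFACE

Orientations are given as a 3x3 rotation matrix whose columns are the frame's x, y, z axes.
In Python, from station import r, viewer, spotter gives the robot as it stands.
- The arm moves only by the tool move_arm, never from a script. Its argument "series" is a list that holds one entry, the list of rows, each a list of 7 numbers: the turn, a rotation vector about the world's x, y, z scaled (see below), then the shift along the world's x, y, z scaled (see below), then the opening, from 0 (shut) to 1 (fully open). A call has 1 to 20 rows; each row shifts and turns the pose as measured when the row begins; what a row does not reach is not made up. The controller multiplies each number of a shift by 60 mm and each number of a turn by 8 degrees. A row lasts 1/8 s, in which the tool goes at most 62.5 mm and 10.7 degrees, less where a joint would pass 70% of its speed; a pose out of reach is approached as far as the arm can. A call with a number of a shift or a turn outside -1 to 1 is refused whole. A call with a gripper value outside its range is refused whole. The fingers move at their own pace and stop on an object; the grip force is fixed at half the most. Time passes only in rows, so rows that do not move let the fingers close. It gives the time, the measured TCP pose, the force and the opening at its end, in the units of the state.
- r.sense(): the state, without advancing time (a new reading comes with each control period).
- viewer.capture(name): name is "scene" or "side" or "wrist"; returns (picture, depth): 400x640x3 uint8, red, green, blue; 400x640 float32, m along the optical axis (not along the pixel's ray), 0 where there is no reading.
- viewer.camera_params(name): a dict with "mtx" (3x3 intrinsics, pixels), "pose" (4x4, takes a point from camera to world coordinates). Camera axes: x right, y down, z forward; pixel columns grow to the right and rows downward; lengths in m; the calibration is good to about 2 mm. A picture is of the moment at which its call begins: read the wrist's pose just before it. camera_params takes no time and is no camera call; for the wrist camera it gives the pose at the moment of the call.
- r.finish_job(): hands the job in, once; it reports no verdict.
Trained networks look in the newest picture that a camera, given by its name, has taken for a name from the list of things; names that differ only in an ending like _2 or _b are one class to them, and where a whole thing is asked for, a point or a joint stands for the part that bears it (a point fixed in the world has none). Each returns a list of dicts, best first, with "conf" (0 to 1); they miss things now and then, are a little off and sometimes report something else, mostly with a low value. They report only what shows in the picture. A call takes as long as a camera call.
- spotter.find_in(camera, name): "centre" ([column, row] in pixels, amid what is visible of it).
- spotter.trace(camera, name): "mask" (400x640 bool, what is visible of it) and "centre" ([column, row] in pixels, amid what is visible of it).
The state is a dict: "time_s": time; "joints": joint angles; "joint_velocities": joint speeds; "effort": joint torques, N m; "tcp_pos": TCP position; "ee_rot": TCP orientation; "wrist_force": force on the tool from outside, world axes, zero at the start; "moment": the same for the moment, N m; "gripper_width": opening from 0.0 (shut) to 1.0 (fully open).
Only numpy, scipy, OpenCV 4.12 (cv2) and the standard library are available. Lean on these libraries where they do the work, as an engineer would, in place of code of your own. Each camera call takes 0.05 s, during which the arm holds its last target.

TASK

Install the new chromatography columns: first turn the selector to park (pointer on the white dot), and only then slide the manifold's lock bar open and lay every loose column flat and fully home in a free nest made for its length, leaving the columns that are already installed where they are. With the selector still parked, slide the lock bar fully shut, and finally turn the selector to the colour of the nest that took the new long column. Always turn the selector the shorter way round, so that the pointer never sweeps past the yellow dot opposite park, and do not knock over the amber bottle.

Things in the scene. Friction and masses are not known exactly. Their poses are not given: they have to be found in the camera images.
- selector: white selector valve left of the manifold, 94x94 mm, top at 40 mm, fixed, a black pointer knob on top. Origin: under the knob's axis, at the table. Six dots ring the knob, 60 degrees apart: white (park) on the selector's -x side, towards the robot; then CLOCKWISE from above: blue, green, yellow, red, black
- dial (a joint): the selector's endless knob (rad): no stops, no detents, stays as left (friction 0.06 N m). 0 = pointer on white (park); grows ANTICLOCKWISE seen from above: black +1.047, red +2.094, yellow +-3.142, green -2.094, blue -1.047. The value does not wrap: 2 pi more is the same place. It starts between -2.6 and 2.6
- dial_grip (a point): point on the knob's axis at the height to hold it, 74 mm above the table. The grip is an upright bar 46 mm long, 14 mm wide, 50 to 82 mm above the table, along the selector's x axis turned by the dial value; its white-marked end is the pointer (towards -x at 0). Take it across the 14 mm. The disc under it has its top at 51 mm
- manifold: column manifold, fixed: base plate up to 193x253 mm, 8 mm thick, with five parallel nests along its x axis (away from the robot), 48 mm apart. Origin: at the table, on the middle nest's line. A nest holds the fittings in two channels 23 mm wide, 10 deep, floor at 14 mm, about 2 mm play each way; between them fingers have room down to the 8 mm plate. Walls end 24 mm above the table
- lock (a joint): sliding lock bar of the manifold (m), a steel comb. 0 = shut, teeth over the near fittings of the columns; 0.024 = open, teeth between the nests, columns go in from above. It opens towards the manifold's +y (robot's left), stays as left (friction 2 N), lies 32 to 37 mm above the table and cannot shut over a column that is not home. Starts shut
- lock_handle (a point): grip point of the lock bar's orange handle, an upright block 26 mm along the manifold's x, 12 mm along its y, from 35 to 80 mm above the table, at the left side of the manifold; this point is on its middle line, 70 mm above the table, and travels with the bar. Take it across its 12 mm
- nest_1 (a point): SHORT nest (number 1 of 5 from the left), tagged green. This point is where the middle of a seated column's axis comes to lie, 22 mm above the manifold's underside; its x axis runs along the nest, away from the robot
- nest_2 (a point): SHORT nest (number 2 of 5 from the left), tagged yellow. This point is where the middle of a seated column's axis comes to lie, 22 mm above the manifold's underside; its x axis runs along the nest, away from the robot
- nest_3 (a point): SHORT nest (number 3 of 5 from the left), tagged black. This point is where the middle of a seated column's axis comes to lie, 22 mm above the manifold's underside; its x axis runs along the nest, away from the robot
- nest_4 (a point): LONG nest (number 4 of 5 from the left), tagged red. This point is where the middle of a seated column's axis comes to lie, 22 mm above the manifold's underside; its x axis runs along the nest, away from the robot
- nest_5 (a point): LONG nest (number 5 of 5 from the left), tagged blue. This point is where the middle of a seated column's axis comes to lie, 22 mm above the manifold's underside; its x axis runs along the nest, away from the robot
- new_long_mid (a point): the new long column, loose on the table: steel tube 11 mm thick, at each end a hexagonal fitting (16 mm across flats, 19 over corners, 20 long) and a blue nut; 177 mm long overall, fitting centres 69 mm from the middle. Point: middle of the tube's axis, 8 mm above the table when lying; y runs along the tube. 0.16 kg. Grip across the tube here.
- short_1_mid (a point): a new short column loose on the table (may be absent): steel tube 11 mm thick, at each end a hexagonal fitting (16 mm across flats, 19 over corners, 20 long) and a blue nut; 127 mm long overall, fitting centres 44 mm from the middle. Point: middle of the tube's axis, 8 mm above the table when lying; y runs along the tube. 0.16 kg. Grip across the tube here.
- short_2_mid (a point): a new short column loose on the table (may be absent): steel tube 11 mm thick, at each end a hexagonal fitting (16 mm across flats, 19 over corners, 20 long) and a blue nut; 127 mm long overall, fitting centres 44 mm from the middle. Point: middle of the tube's axis, 8 mm above the table when lying; y runs along the tube. 0.16 kg. Grip across the tube here.
- old_1_mid (a point): column already installed in nest 1 (may be absent: at a start just one of old_1 to old_3, short, and one of old_4 and old_5, long, are there), of the same build as the new ones. Point: the middle of its axis; y runs along the tube. Leave it in
- old_2_mid (a point): column already installed in nest 2 (may be absent: at a start just one of old_1 to old_3, short, and one of old_4 and old_5, long, are there), of the same build as the new ones. Point: the middle of its axis; y runs along the tube. Leave it in
- old_3_mid (a point): column already installed in nest 3 (may be absent: at a start just one of old_1 to old_3, short, and one of old_4 and old_5, long, are there), of the same build as the new ones. Point: the middle of its axis; y runs along the tube. Leave it in
- old_4_mid (a point): column already installed in nest 4 (may be absent: at a start just one of old_1 to old_3, short, and one of old_4 and old_5, long, are there), of the same build as the new ones. Point: the middle of its axis; y runs along the tube. Leave it in
- old_5_mid (a point): column already installed in nest 5 (may be absent: at a start just one of old_1 to old_3, short, and one of old_4 and old_5, long, are there), of the same build as the new ones. Point: the middle of its axis; y runs along the tube. Leave it in
- amber_bottle: amber bottle with black cap, 58 mm wide, 117 mm high; origin under its centre. Leave alone

How it is judged (in metres and radians):
On the way, in this order (a step that is already met when the one before it is completed fails the run):
1. selector parked (within 0.2 rad of the white dot) and the lock bar open (at least 18 mm) (value of joint dial between -0.2 and 0.2 rad and value of joint lock above 0.018 m), for 0.2 s.
2. every new column home in a nest of its length and the lock bar shut, the selector still parked (((x of short_1_mid in the frame of nest_1 between -0.005 and 0.005 m and y of short_1_mid in the frame of nest_1 between -0.004 and 0.004 m and z of short_1_mid in the frame of nest_1 between -0.003 and 0.003 m and angle between the y axis of short_1_mid and the x axis of nest_1, either way round below 0.07 rad) or (x of short_1_mid in the frame of nest_2 between -0.005 and 0.005 m and y of short_1_mid in the frame of nest_2 between -0.004 and 0.004 m and z of short_1_mid in the frame of nest_2 between -0.003 and 0.003 m and angle between the y axis of short_1_mid and the x axis of nest_2, either way round below 0.07 rad) or (x of short_1_mid in the frame of nest_3 between -0.005 and 0.005 m and y of short_1_mid in the frame of nest_3 between -0.004 and 0.004 m and z of short_1_mid in the frame of nest_3 between -0.003 and 0.003 m and angle between the y axis of short_1_mid and the x axis of nest_3, either way round below 0.07 rad)) and ((x of short_2_mid in the frame of nest_1 between -0.005 and 0.005 m and y of short_2_mid in the frame of nest_1 between -0.004 and 0.004 m and z of short_2_mid in the frame of nest_1 between -0.003 and 0.003 m and angle between the y axis of short_2_mid and the x axis of nest_1, either way round below 0.07 rad) or (x of short_2_mid in the frame of nest_2 between -0.005 and 0.005 m and y of short_2_mid in the frame of nest_2 between -0.004 and 0.004 m and z of short_2_mid in the frame of nest_2 between -0.003 and 0.003 m and angle between the y axis of short_2_mid and the x axis of nest_2, either way round below 0.07 rad) or (x of short_2_mid in the frame of nest_3 between -0.005 and 0.005 m and y of short_2_mid in the frame of nest_3 between -0.004 and 0.004 m and z of short_2_mid in the frame of nest_3 between -0.003 and 0.003 m and angle between the y axis of short_2_mid and the x axis of nest_3, either way round below 0.07 rad)) and ((x of new_long_mid in the frame of nest_4 between -0.005 and 0.005 m and y of new_long_mid in the frame of nest_4 between -0.004 and 0.004 m and z of new_long_mid in the frame of nest_4 between -0.003 and 0.003 m and angle between the y axis of new_long_mid and the x axis of nest_4, either way round below 0.07 rad) or (x of new_long_mid in the frame of nest_5 between -0.005 and 0.005 m and y of new_long_mid in the frame of nest_5 between -0.004 and 0.004 m and z of new_long_mid in the frame of nest_5 between -0.003 and 0.003 m and angle between the y axis of new_long_mid and the x axis of nest_5, either way round below 0.07 rad)) and value of joint dial between -0.2 and 0.2 rad and value of joint lock below 0.004 m), for 0.2 s.
At the end, for the whole second after the job is handed in: All new columns in nests of their length (5 mm along, 4 mm across, 3 mm in height, 0.07 rad), the installed ones still in theirs, lock bar within 4 mm of shut, pointer within 0.15 rad of the colour of the nest holding the new long column (blue: dial -1.047, red: 2.094) (((x of short_1_mid in the frame of nest_1 between -0.005 and 0.005 m and y of short_1_mid in the frame of nest_1 between -0.004 and 0.004 m and z of short_1_mid in the frame of nest_1 between -0.003 and 0.003 m and angle between the y axis of short_1_mid and the x axis of nest_1, either way round below 0.07 rad) or (x of short_1_mid in the frame of nest_2 between -0.005 and 0.005 m and y of short_1_mid in the frame of nest_2 between -0.004 and 0.004 m and z of short_1_mid in the frame of nest_2 between -0.003 and 0.003 m and angle between the y axis of short_1_mid and the x axis of nest_2, either way round below 0.07 rad) or (x of short_1_mid in the frame of nest_3 between -0.005 and 0.005 m and y of short_1_mid in the frame of nest_3 between -0.004 and 0.004 m and z of short_1_mid in the frame of nest_3 between -0.003 and 0.003 m and angle between the y axis of short_1_mid and the x axis of nest_3, either way round below 0.07 rad)) and ((x of short_2_mid in the frame of nest_1 between -0.005 and 0.005 m and y of short_2_mid in the frame of nest_1 between -0.004 and 0.004 m and z of short_2_mid in the frame of nest_1 between -0.003 and 0.003 m and angle between the y axis of short_2_mid and the x axis of nest_1, either way round below 0.07 rad) or (x of short_2_mid in the frame of nest_2 between -0.005 and 0.005 m and y of short_2_mid in the frame of nest_2 between -0.004 and 0.004 m and z of short_2_mid in the frame of nest_2 between -0.003 and 0.003 m and angle between the y axis of short_2_mid and the x axis of nest_2, either way round below 0.07 rad) or (x of short_2_mid in the frame of nest_3 between -0.005 and 0.005 m and y of short_2_mid in the frame of nest_3 between -0.004 and 0.004 m and z of short_2_mid in the frame of nest_3 between -0.003 and 0.003 m and angle between the y axis of short_2_mid and the x axis of nest_3, either way round below 0.07 rad)) and x of old_1_mid in the frame of nest_1 between -0.005 and 0.005 m and y of old_1_mid in the frame of nest_1 between -0.004 and 0.004 m and z of old_1_mid in the frame of nest_1 between -0.003 and 0.003 m and angle between the y axis of old_1_mid and the x axis of nest_1, either way round below 0.07 rad and x of old_2_mid in the frame of nest_2 between -0.005 and 0.005 m and y of old_2_mid in the frame of nest_2 between -0.004 and 0.004 m and z of old_2_mid in the frame of nest_2 between -0.003 and 0.003 m and angle between the y axis of old_2_mid and the x axis of nest_2, either way round below 0.07 rad and x of old_3_mid in the frame of nest_3 between -0.005 and 0.005 m and y of old_3_mid in the frame of nest_3 between -0.004 and 0.004 m and z of old_3_mid in the frame of nest_3 between -0.003 and 0.003 m and angle between the y axis of old_3_mid and the x axis of nest_3, either way round below 0.07 rad and x of old_4_mid in the frame of nest_4 between -0.005 and 0.005 m and y of old_4_mid in the frame of nest_4 between -0.004 and 0.004 m and z of old_4_mid in the frame of nest_4 between -0.003 and 0.003 m and angle between the y axis of old_4_mid and the x axis of nest_4, either way round below 0.07 rad and x of old_5_mid in the frame of nest_5 between -0.005 and 0.005 m and y of old_5_mid in the frame of nest_5 between -0.004 and 0.004 m and z of old_5_mid in the frame of nest_5 between -0.003 and 0.003 m and angle between the y axis of old_5_mid and the x axis of nest_5, either way round below 0.07 rad and value of joint lock below 0.004 m and ((x of new_long_mid in the frame of nest_5 between -0.005 and 0.005 m and y of new_long_mid in the frame of nest_5 between -0.004 and 0.004 m and z of new_long_mid in the frame of nest_5 between -0.003 and 0.003 m and angle between the y axis of new_long_mid and the x axis of nest_5, either way round below 0.07 rad and value of joint dial between -1.1972 and -0.8972 rad) or (x of new_long_mid in the frame of nest_4 between -0.005 and 0.005 m and y of new_long_mid in the frame of nest_4 between -0.004 and 0.004 m and z of new_long_mid in the frame of nest_4 between -0.003 and 0.003 m and angle between the y axis of new_long_mid and the x axis of nest_4, either way round below 0.07 rad and value of joint dial between 1.9444 and 2.2444 rad))); the robot touches nothing.
It fails at once if the selector turned past the side opposite park (beyond 3.0 rad either way), that is, the long way round (value of joint dial above 3 rad or value of joint dial below -3 rad).
It fails at once if lock bar open (over 8 mm) while the selector is off park (over 0.3 rad) (value of joint lock above 0.008 m and (value of joint dial above 0.3 rad or value of joint dial below -0.3 rad)).
It fails at once if an installed column taken out of its nest (moved over 20 mm) (distance of any of old_1_mid, old_2_mid, old_3_mid, old_4_mid, old_5_mid from where it was at the start of the episode above 0.02 m).
It fails at once if the amber bottle knocked over (tilted over 0.6 rad) (angle between amber_bottle's own z axis and vertical above 0.6 rad).
Of old_1, old_2, old_3 only 1 to 1 are there at a start; the rules pass over those that are not, and their reading is None.
Of old_4, old_5 only 1 to 1 are there at a start; the rules pass over those that are not, and their reading is None.
Of short_1, short_2 only 1 to 2 are there at a start; the rules pass over those that are not, and their reading is None.
At some moment in a run one of new_long, short_1, short_2 may be knocked a few centimetres aside while the robot is not near it.
Once in a run the grip may slacken for a moment while it holds something.
It also fails if it takes over 210 s, if anything falls off the work surface, if the arm or the gripper's body presses on something with over 40 N, if the wrist force passes 120 N, or if a joint passes its speed limit or range.

## Working session

There is one attempt and no reset: what is moved stays moved. The work goes in short steps, Python scripts to look and compute and a tool call to move; the robot and the scene stay as the last step left them, time stands still between calls to the robot, and variables do not carry over. Pictures are saved under pics/ and viewed, and the job is handed in when it is done.

Besides the shell and the picture viewer there is one more tool, called after "Call:" as name([rows], argument=value, ...), one row to a line, values as JSON. move_arm: Moves the arm, as the interface text tells. Its arguments: {"type":"object","properties":{"series":{"type":"array","items":{"type":"array","items":{"type":"array","items":{"type":"number","minimum":-1,"maximum":1}}}}},"required":["series"]}

```bash
ls; mkdir -p pics; cat > h.py <<'E'
import numpy as np, cv2, sys
from station import r, viewer, spotter
def snap(cam,fn=None):
    P=viewer.camera_params(cam); im,d=viewer.capture(cam)
    if fn: cv2.imwrite('pics/'+fn,cv2.cvtColor(im,cv2.COLOR_RGB2BGR))
    return im,d,P
def world(d,P,u,v):
    u=np.asarray(u,float);v=np.asarray(v,float)
    z=d[v.astype(int),u.astype(int)]
    K=np.array(P['mtx']);T=np.array(P['pose'])
    p=np.stack([(u-K[0,2])/K[0,0]*z,(v-K[1,2])/K[1,1]*z,z],-1)
    return p@T[:3,:3].T+T[:3,3]
def proj(P,p):
    K=np.array(P['mtx']);T=np.array(P['pose'])
    q=(np.asarray(p)-T[:3,3])@T[:3,:3]
    return q[...,:2]/q[...,2:]*[K[0,0],K[1,1]]+[K[0,2],K[1,2]]
def state():
    s=r.sense(); print('t',s['time_s'],'tcp',np.round(s['tcp_pos'],4),'R',np.round(s['ee_rot'],3).tolist(),'F',np.round(s['wrist_force'],1),'g',round(s['gripper_width'],3)); return s
E
python3 - <<'E'
from h import *
s=state()
for c in ['scene','side','wrist']:
    im,d,P=snap(c,c+'0.png'); print(c,np.round(P['mtx'],1).tolist(),np.round(P['pose'],3).tolist())
E
```

```text
pics
t 0.0 tcp [0.1495 0.6064 0.2911] R [[-0.0, -0.24, -0.971], [-0.002, -0.971, 0.24], [-1.0, 0.002, -0.0]] F [0.1 0.9 0.1] g 1.004
scene [[384.4, 0.0, 319.3], [0.0, 384.4, 203.2], [0.0, 0.0, 1.0]] [[-0.89, -0.356, 0.286, 0.213], [-0.456, 0.679, -0.575, 0.396], [0.011, -0.642, -0.766, 0.829], [0.0, 0.0, 0.0, 1.0]]
side [[433.4, 0.0, 321.8], [0.0, 433.4, 195.7], [0.0, 0.0, 1.0]] [[-0.915, 0.267, -0.302, 0.877], [0.403, 0.613, -0.68, 0.668], [0.004, -0.744, -0.669, 0.927], [0.0, 0.0, 0.0, 1.0]]
wrist [[304.0, 0.0, 321.4], [0.0, 304.0, 198.1], [0.0, 0.0, 1.0]] [[-0.238, -0.934, -0.266, 0.222], [-0.971, 0.229, 0.064, 0.588], [0.001, 0.273, -0.962, 0.384], [0.0, 0.0, 0.0, 1.0]]
```

View pics/scene0.png

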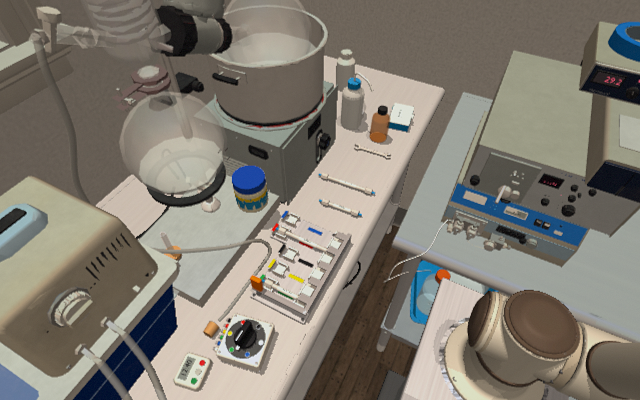

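View pics/side0.png

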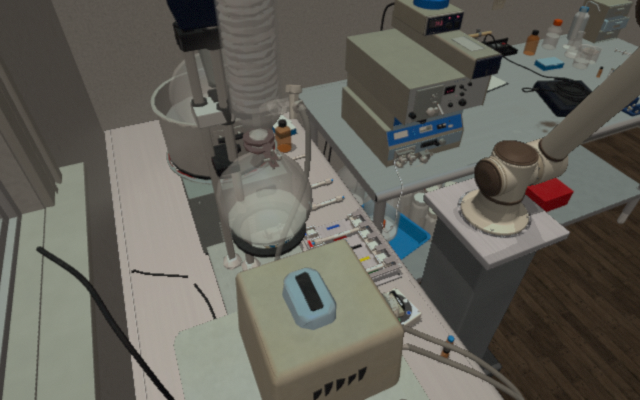

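View pics/wrist0.png

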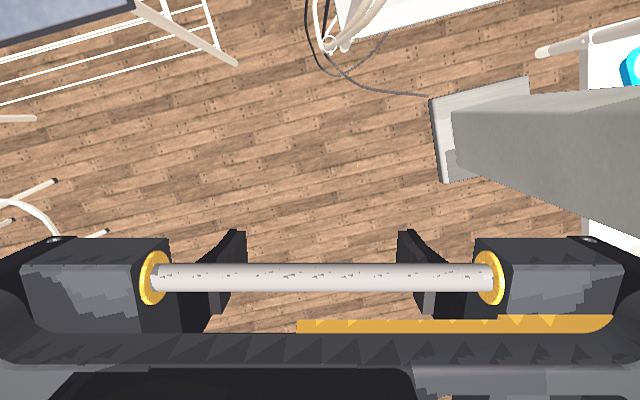

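The scene shows the selector at about (244,341), the manifold at (298,265), two loose columns at (346,184) and (340,208), and the amber bottle at (380,125). Next I'll measure with the networks and depth.

```bash
python3 - <<'E'
from h import *
im,d,P=snap('scene')
for n in ['selector','dial','manifold','lock','lock_handle','new_long_mid','short_1_mid','old_1_mid','old_4_mid','amber_bottle']:
    for o in spotter.trace('scene',n):
        m=o['mask']; v,u=np.nonzero(m&(d>0))
        if len(u)<5: continue
        w=world(d,P,u,v)
        print(n,round(o['conf'],2),np.round(o['centre']),m.sum(),'med',np.round(np.median(w,0),3),'min',np.round(np.percentile(w,2,axis=0),3),'max',np.round(np.percentile(w,98,axis=0),3))
c=cv2.cvtColor(im[160:380,180:400],cv2.COLOR_RGB2BGR)
cv2.imwrite('pics/crop0.png',cv2.resize(c,None,fx=2.7,fy=2.7,interpolation=cv2.INTER_CUBIC))
np.savez('scene0.npz',im=im,d=d,K=P['mtx'],T=P['pose'])
E
```

```text
selector 0.68 [246. 342.] 2434 med [0.471 0.207 0.04 ] min [ 0.427  0.152 -0.   ] max [0.538 0.248 0.081]
dial 0.76 [242. 335.] 463 med [0.471 0.201 0.061] min [0.456 0.178 0.043] max [0.497 0.222 0.083]
dial 0.53 [305. 268.] 5518 med [ 0.465 -0.014  0.01 ] min [ 0.392 -0.142  0.004] max [0.573 0.101 0.051]
manifold 0.63 [299. 271.] 5808 med [ 0.466 -0.016  0.01 ] min [ 0.392 -0.142  0.002] max [0.576 0.102 0.049]
manifold 0.42 [307. 287.] 1350 med [0.412 0.05  0.036] min [ 0.391 -0.137  0.009] max [0.527 0.095 0.078]
lock 0.65 [308. 282.] 1328 med [0.412 0.057 0.036] min [ 0.392 -0.135  0.007] max [0.525 0.095 0.078]
lock_handle 0.84 [311. 283.] 1135 med [0.412 0.051 0.036] min [ 0.392 -0.132  0.027] max [0.526 0.095 0.078]
short_1_mid 0.36 [247. 342.] 2398 med [0.47  0.207 0.04 ] min [ 0.426  0.155 -0.   ] max [0.535 0.248 0.081]
old_1_mid 0.46 [280. 292.] 265 med [0.476 0.063 0.026] min [0.42  0.048 0.006] max [0.518 0.07  0.031]
old_4_mid 0.6 [306. 238.] 222 med [ 0.49  -0.08   0.026] min [ 0.43  -0.087  0.021] max [ 0.564 -0.075  0.031]
old_4_mid 0.49 [299. 267.] 5611 med [ 0.465 -0.016  0.01 ] min [ 0.392 -0.142  0.004] max [0.575 0.1   0.051]
amber_bottle 0.79 [379. 126.] 519 med [ 0.476 -0.549  0.068] min [ 0.454 -0.574  0.01 ] max [ 0.502 -0.538  0.116]
amber_bottle 0.15 [248. 344.] 2334 med [0.47  0.207 0.04 ] min [0.426 0.153 0.013] max [0.528 0.248 0.081]
```

View pics/crop0.png

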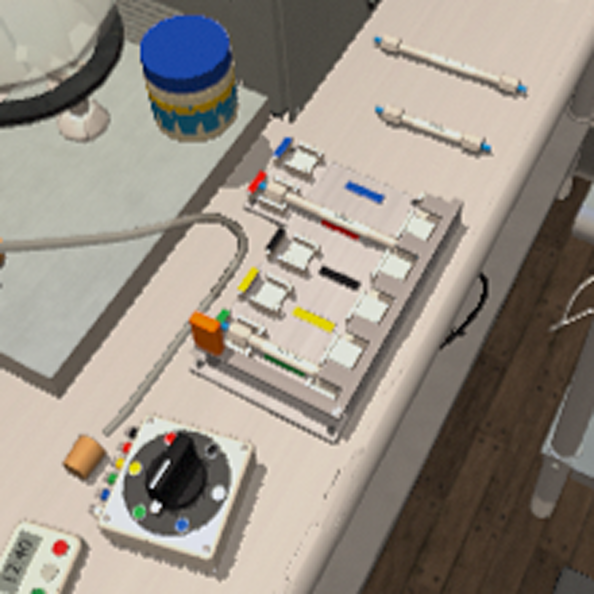

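```bash
cat > obs.py <<'E'
from h import *
H={}
for c in ['scene','side']:
    im,d,P=snap(c)
    v,u=np.nonzero(d>0); w=world(d,P,u,v)
    if c=='scene': W=w
    else: W=np.vstack([W,w])
xs=np.arange(0.2,1.0,.05); ys=np.arange(0.65,-0.75,-.05)
print('max z cm; cols x',np.round(xs,2))
for y in ys:
    row=[]
    for x in xs:
        m=(abs(W[:,0]-x-.025)<.025)&(abs(W[:,1]-y-.025)<.025)
        row.append('%4d'%(100*np.percentile(W[m,2],98)) if m.sum()>3 else '   .')
    print('%.2f'%y,''.join(row))
E
python3 obs.py
python3 - <<'E'
from h import *
z=np.load('scene0.npz');d=z['d'];P=dict(mtx=z['K'],pose=z['T']);im=z['im'].astype(int)
u,v=np.meshgrid(np.arange(640),np.arange(400)); 
W=world(d,P,u.ravel(),v.ravel()).reshape(400,640,3)
R,G,B=im[...,0],im[...,1],im[...,2]
m=(R>180)&(G<140)&(G>60)&(B<60)&(W[...,1]>-0.2)&(W[...,1]<.3)&(W[...,0]<.6)
print('orange',np.round(np.percentile(W[m],[2,50,98],axis=0),3))
# columns by color/height near
for n,box in [('c_a',(310,165,385,200)),('c_b',(310,195,372,222))]:
    x0,y0,x1,y1=box
    w=W[y0:y1,x0:x1].reshape(-1,3); w=w[(w[:,2]>.007)&(w[:,2]<.03)]
    print(n,len(w),np.round(w.min(0),3),np.round(w.max(0),3),np.round(np.median(w,0),3))
    c=w[:,:2].mean(0); _,s,vt=np.linalg.svd(w[:,:2]-c); t=(w[:,:2]-c)@vt[0]; print(c,vt[0],t.min(),t.max(), c+vt[0]*(t.min()+t.max())/2)
E
```

```text
max z cm; cols x [0.2  0.25 0.3  0.35 0.4  0.45 0.5  0.55 0.6  0.65 0.7  0.75 0.8  0.85
 0.9  0.95]
0.65    .   .   .   .   .   .   .   .   .   .   .   .   .   .   .   .
0.60    .   .   .   .   .   .   .   .   .   .   .   .   .   .   .   .
0.55    .   .   .   .   .   .   .   .   .   .   .   .   .   .   .   .
0.50    .   .   .   .   .   .   .   .   .   .   .   .   .   .   .   .
0.45    .   .   3   9  13   .   .  22  22  13  13  13   .   .   .   .
0.40    .   .   .  10  14  17  19  22  37  38  38  38  38   .   .   .
0.35    .   .   .   0   0  17  21  32  38  38  40  39  38  22   .  34
0.30    .   .   .   2   5   0  20  32  38  38  40  40  38  22  22  43
0.25    .   .   .   0   0   0   2  22  38  38  40  40  38  22  22  44
0.20    .   .   .   0   4   8   4  22  38  38  39  38  38  22  22  22
0.15    .   .   .   0   4   8   4  21  22  62  48  37  22  22  22  22
0.10    .   .   .   0   1   3   0   0   4  63  60  36   4   0   .   0
0.05    .   .   .   3   3   3   7   1  38  71  72  71  34   1   0   0
-0.00    .   . -89   3   3   2   2   6  39  61  51  72  36   1   0   0
-0.05  -89 -89 -89 
[... 737 characters left out ...]
   .   .   .   0   0   0
-0.60   13   0 -89   0   0  11  18  19  16   .   .   .   .   0   0   0
-0.65   13   0 -89   0   2   2   0  16  16   0   .   .   .   0   0   0
-0.70   12   0 -89   0   3   2   0   5   .   0   .   .   .   0   0   0
orange [[0.507 0.064 0.066]
 [0.518 0.089 0.078]
 [0.536 0.093 0.081]]
c_a 251 [ 0.398 -0.346  0.007] [ 0.593 -0.234  0.03 ] [ 0.495 -0.321  0.012]
[ 0.4963135  -0.32024388] [-0.99955598 -0.02979661] -0.09728159640811597 0.09884389060069715 [ 0.4955327  -0.32026715]
c_b 188 [ 0.4   -0.243  0.007] [ 0.525 -0.221  0.018] [ 0.459 -0.23   0.012]
[ 0.45984173 -0.23078357] [-0.99879899 -0.04899575] -0.06469869004669905 0.06015184610286444 [ 0.46211242 -0.23067218]
```

Call:
move_arm([
  [[0,0,0.2,0.43,-0.75,0.1,1],[0,0,0.2,0.43,-0.75,0.1,1],[0,0,0.2,0.43,-0.75,0.1,1],[0,0,0.2,0.43,-0.75,0.1,1],[0,0,0.2,0.43,-0.75,0.1,1],[0,0,0.2,0.43,-0.75,0.1,1],[0,0,0.2,0.43,-0.75,0.1,1],[0,0,0.2,0.43,-0.75,0.1,1],[0,0,0.2,0.43,-0.75,0.1,1],[0,0,0,0,0,0,1]],
])

```text
time_s: 2.05
tcp_pos: [0.3862, 0.1888, 0.3488]
ee_rot: [[0.005, 0.021, -1.0], [0.004, -1.0, -0.021], [-1.0, -0.004, -0.005]]
wrist_force: [-0.4, 1.0, -0.2]
gripper_width: 1.001
```

```bash
python3 - <<'E'
from h import *
im,d,P=snap('wrist','w1.png'); print(np.round(P['pose'],3).tolist())
np.savez('w1.npz',im=im,d=d,K=P['mtx'],T=P['pose'])
for n in ['selector','dial']:
    for o in spotter.trace('wrist',n):
        m=o['mask']; v,u=np.nonzero(m&(d>0)); w=world(d,P,u,v)
        print(n,round(o['conf'],2),np.round(o['centre']),m.sum(),np.round(np.median(w,0),3),np.round(np.percentile(w,[1,99],axis=0),3).tolist())
# orthographic rectified top view at z=0.045 plane
E
```

```text
[[0.022, -0.963, -0.268, 0.46], [-1.0, -0.022, -0.002, 0.189], [-0.004, 0.268, -0.963, 0.442], [0.0, 0.0, 0.0, 1.0]]
selector 0.86 [316.  99.] 5964 [0.48  0.197 0.041] [[0.429, 0.149, 0.024], [0.535, 0.245, 0.083]]
dial 0.84 [317.  99.] 1211 [0.476 0.197 0.052] [[0.456, 0.176, 0.042], [0.499, 0.22, 0.084]]
```

View pics/w1.png

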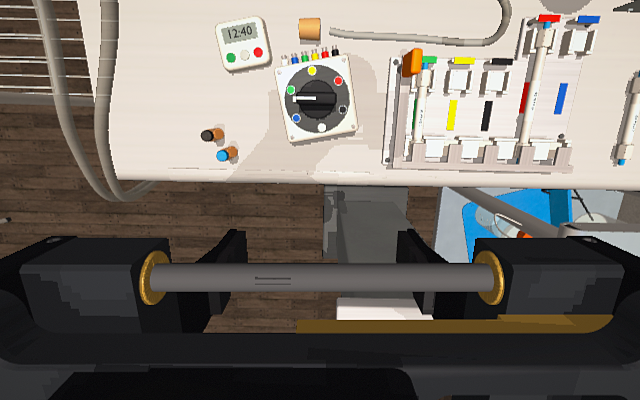

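```bash
python3 - <<'E'
from h import *
z=np.load('w1.npz');d=z['d'];P=dict(mtx=z['K'],pose=z['T']);im=z['im']
c=cv2.cvtColor(im,cv2.COLOR_RGB2BGR)
cv2.imwrite('pics/w1a.png',cv2.resize(c[45:150,265:370],None,fx=5.5,fy=5.5,interpolation=cv2.INTER_CUBIC))
cv2.imwrite('pics/w1b.png',cv2.resize(c[0:180,380:640],None,fx=3,fy=3,interpolation=cv2.INTER_CUBIC))
hsv=cv2.cvtColor(im,cv2.COLOR_RGB2HSV).astype(int)
sub=np.zeros(d.shape,bool); sub[62:136,280:352]=1
H,S,V=hsv[...,0],hsv[...,1],hsv[...,2]
cols=dict(yellow=(H>20)&(H<35)&(S>120),green=(H>45)&(H<85)&(S>90),blue=(H>100)&(H<130)&(S>100),red=((H<8)|(H>172))&(S>120))
for n,m in cols.items():
    m=m&sub; v,u=np.nonzero(m); w=world(d,P,u,v); print(n,len(u),u.mean(),v.mean(),np.round(np.median(w,0),4))
E
```

```text
yellow 38 311.63157894736844 70.07894736842105 [0.5108 0.2035 0.0433]
green 38 290.13157894736844 89.3157894736842 [0.4883 0.2303 0.0431]
blue 44 295.45454545454544 107.63636363636364 [0.4551 0.2241 0.043 ]
red 40 337.975 80.325 [0.5001 0.1713 0.0431]
```

View pics/w1a.png

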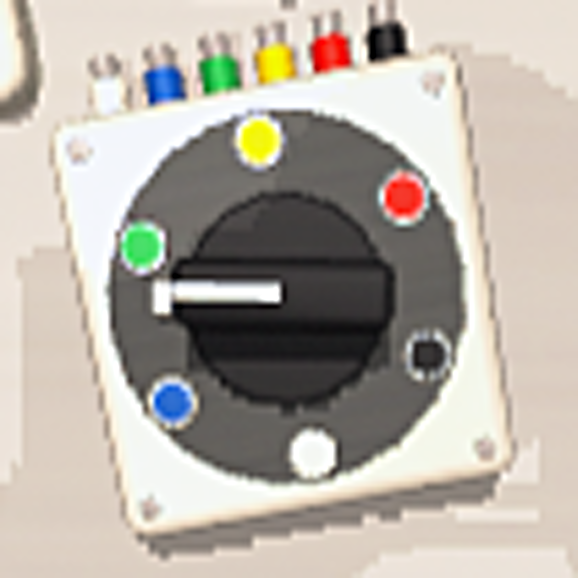

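View pics/w1b.png

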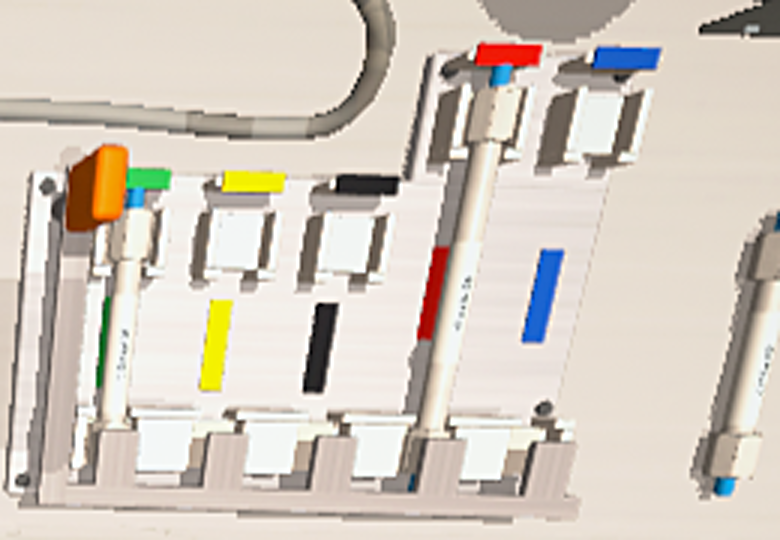

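```bash
python3 - <<'E'
from h import *
for c in ['scene','side']:
    im,d,P=snap(c)
    v,u=np.nonzero(d>0); w=world(d,P,u,v)
    for y in np.arange(.5,-.6,-.04):
        m=(abs(w[:,1]-y)<.02)&(w[:,0]>.4)&(w[:,0]<.75)
        out=[]
        for lo,hi in [(.1,.17),(.17,.25),(.25,.45)]:
            k=m&(w[:,2]>lo)&(w[:,2]<hi)
            out.append('%.3f'%np.percentile(w[k,0],1) if k.sum()>8 else '  .  ')
        print(c,'%.2f'%y,*out)
z=np.load('w1.npz');d=z['d'];P=dict(mtx=z['K'],pose=z['T']);im=z['im'];
v,u=np.nonzero(z['d']>0); w=world(d,P,u,v)
# bar direction
m=(w[:,2]>.075)&(abs(w[:,0]-.478)<.04)&(abs(w[:,1]-.198)<.04)
q=w[m][:,:2]; q0=q.mean(0); print(m.sum(),q0,np.linalg.svd(q-q0)[2][0],q.min(0),q.max(0),w[m][:,2].max())
E
```

```text
scene 0.50 0.728   .     .  
scene 0.46 0.697 0.608   .  
scene 0.42 0.611 0.596 0.620
scene 0.38 0.611 0.494 0.604
scene 0.34 0.611 0.507 0.596
scene 0.30 0.611 0.595 0.407
scene 0.26 0.610 0.594 0.401
scene 0.22 0.611 0.594 0.408
scene 0.18 0.693 0.596 0.708
scene 0.14 0.665   .     .  
scene 0.10 0.641 0.664 0.644
scene 0.06   .   0.637 0.623
scene 0.02   .   0.636 0.624
scene -0.02   .     .   0.662
scene -0.06   .     .   0.685
scene -0.10   .     .   0.728
scene -0.14   .     .   0.696
scene -0.18   .     .   0.690
scene -0.22   .     .   0.625
scene -0.26 0.590 0.590 0.603
scene -0.30 0.588 0.584 0.589
scene -0.34 0.561 0.581 0.582
scene -0.38 0.563 0.583 0.586
scene -0.42 0.590 0.590 0.600
scene -0.46 0.589 0.591 0.628
scene -0.50   .     .     .  
scene -0.54 0.471   .     .  
scene -0.58 0.468 0.525   .  
side 0.50   .     .     .  
side 0.46 0.405 0.597   .  
side 0.42 0.401 0.499 0.632
side 0.38 0.447 0.485 0.605
side 0.34   .   0.513 0.601
side 0.30   .     .   0.404
side 0.26   .     .   0.401
side 0.22   .     .   0.404
side 0.18   .     .   0.406
side 0.14   .     .   0.402
side 0.10   .   0.667 0.408
side 0.06   .   0.641 0.629
side 0.02   .     .   0.634
side -0.02   .     .   0.641
side -0.06   .     .   0.726
side -0.10   .     .   0.730
side -0.14   .     .     .  
side -0.18   .     .   0.696
side -0.22   .     .   0.690
side -0.26   .   0.595 0.605
side -0.30   .   0.584   .  
side -0.34   .     .     .  
side -0.38   .     .     .  
side -0.42   .     .     .  
side -0.46   .     .     .  
side -0.50   .     .     .  
side -0.54 0.473   .     .  
side -0.58 0.468   .     .  
526 [0.47660638 0.19690538] [ 0.00728007 -0.9999735 ] [0.46960462 0.17434284] [0.48377156 0.21981179] 0.08452617323497769
```

Call:
move_arm([
  [[0,0,-0.92,0.12,0.01,-0.2,1],[0,0,-0.92,0.12,0.01,-0.2,1],[0,0,-0.92,0.12,0.01,-0.2,1],[0,0,-0.92,0.12,0.01,-0.2,1],[0,0,-0.92,0.12,0.01,-0.2,1],[0,0,-0.92,0.12,0.01,-0.2,1],[0,0,-0.92,0.12,0.01,-0.2,1],[0,0,-0.92,0.12,0.01,-0.2,1],[0,0,-0.92,0.12,0.01,-0.2,1],[0,0,-0.92,0.12,0.01,-0.2,1],[0,0,-0.92,0.12,0.01,-0.2,1],[0,0,-0.92,0.12,0.01,-0.2,1],[0,0,0,0,0,0,1]],
])

```text
time_s: 3.92
tcp_pos: [0.4669, 0.2168, 0.1958]
ee_rot: [[-0.002, -0.999, -0.04], [-0.008, -0.04, 0.999], [-1.0, 0.002, -0.008]]
wrist_force: [-0.0, 0.1, 0.5]
gripper_width: 0.997
```

Call:
move_arm([
  [[0.06,0,-0.24,0.16,-0.33,0,1],[0,0,0,0,0,0,1],[0,0,0,0,0,0,1]],
])

```text
time_s: 4.3
tcp_pos: [0.4759, 0.1995, 0.1967]
ee_rot: [[-0.001, -1.0, -0.016], [0.001, -0.016, 1.0], [-1.0, 0.001, 0.001]]
wrist_force: [-0.1, -0.2, -0.1]
gripper_width: 0.999
```

```bash
python3 - <<'E'
from h import *
state(); snap('wrist','w2.png')
E
```

```text
t 4.3 tcp [0.4759 0.1995 0.1967] R [[-0.001, -1.0, -0.016], [0.001, -0.016, 1.0], [-1.0, 0.001, 0.001]] F [-0.1 -0.2 -0.1] g 0.999
```

View pics/w2.png

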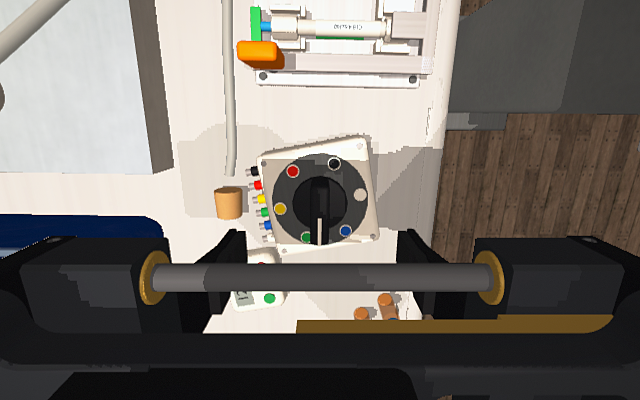

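The knob sits centred between the fingers at about (320,200), with the pointer between blue and green. I'll descend and grip.

Call:
move_arm([
  [[0,0,0,0,-0.04,-0.55,1],[0,0,0,0,0,-0.55,1],[0,0,0,0,0,0,1],[0,0,0,0,0,0,0],[0,0,0,0,0,0,0],[0,0,0,0,0,0,0],[0,0,0,0,0,0,0],[0,0,0,0,0,0,0]],
])

```text
time_s: 5.35
tcp_pos: [0.4777, 0.2012, 0.1357]
ee_rot: [[0.01, -1.0, -0.024], [0.009, -0.024, 1.0], [-1.0, -0.01, 0.008]]
wrist_force: [0.1, -0.4, 0.8]
gripper_width: 0.516
```

Call:
move_arm([
  [[0.06,0.07,0.05,0,-0.07,-0.16,0.5],[0,0,0,0,0,0,0.5],[0,0,0,0,0,0,0.5]],
])

```text
time_s: 5.72
tcp_pos: [0.4776, 0.1965, 0.1251]
ee_rot: [[-0.001, -1.0, -0.031], [0.017, -0.031, 0.999], [-1.0, 0.001, 0.017]]
wrist_force: [0.2, -0.6, -0.1]
gripper_width: 0.502
```

Call:
move_arm([
  [[-0.12,0,-0.16,0,0,0.02,0.5],[0,0,0,0,0,0,0],[0,0,0,0,0,0,0],[0,0,0,0,0,0,0],[0,0,0,0,0,0,0],[0,0,0,0,0,0,0],[0,0,0,0,0,0,0],[0,0,0,0,0,0,0]],
])

```text
time_s: 6.72
tcp_pos: [0.4775, 0.1963, 0.1261]
ee_rot: [[-0.001, -1.0, -0.008], [0.001, -0.008, 1.0], [-1.0, 0.001, 0.001]]
wrist_force: [0.2, -0.0, 0.2]
gripper_width: 0.16
```

Call:
move_arm([
  [[0,0,0.8,0,0,0,0],[0,0,0.8,0,0,0,0],[0,0,0.8,0,0,0,0],[0,0,0.8,0,0,0,0],[0,0,0.8,0,0,0,0],[0,0,0.8,0,0,0,0],[0,0,0.8,0,0,0,0],[0,0,0.8,0,0,0,0],[0,0,0.8,0,0,0,0],[0,0,0.8,0,0,0,0],[0,0,0.8,0,0,0,0],[0,0,0.8,0,0,0,0],[0,0,0.8,0,0,0,0],[0,0,0.8,0,0,0,0],[0,0,0,0,0,0,0]],
])

```text
time_s: 8.6
tcp_pos: [0.4791, 0.1978, 0.1262]
ee_rot: [[-0.001, 0.051, -0.999], [0.003, -0.999, -0.051], [-1.0, -0.003, 0.001]]
wrist_force: [0.7, 0.9, 0.5]
gripper_width: 0.155
```

Call:
move_arm([
  [[0,0,0.9,0,0,0,0],[0,0,0,0,0,0,0],[0,0,0,0,0,0,0]],
])

```text
time_s: 8.98
tcp_pos: [0.4791, 0.1979, 0.1261]
ee_rot: [[-0.001, 0.172, -0.985], [0.003, -0.985, -0.172], [-1.0, -0.003, 0.001]]
wrist_force: [0.1, 0.3, -1.2]
gripper_width: 0.161
```

```bash
python3 - <<'E'
from h import *
state(); im,d,P=snap('wrist','w3.png');c=cv2.cvtColor(im,cv2.COLOR_RGB2BGR)
im,d,P=snap('scene','s3.png');c=cv2.cvtColor(im,cv2.COLOR_RGB2BGR)
cv2.imwrite('pics/s3c.png',cv2.resize(c[160:380,180:400],None,fx=2.7,fy=2.7,interpolation=cv2.INTER_CUBIC))
E
```

```text
t 8.975 tcp [0.4791 0.1979 0.1261] R [[-0.001, 0.172, -0.985], [0.003, -0.985, -0.172], [-1.0, -0.003, 0.001]] F [ 0.1  0.3 -1.2] g 0.161
```

View pics/w3.png

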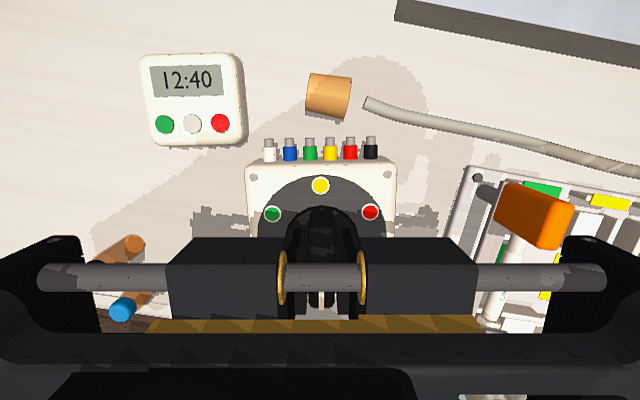

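View pics/s3c.png

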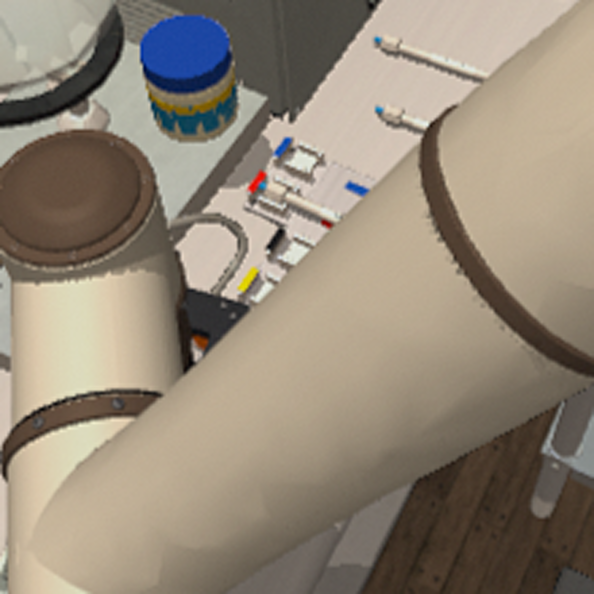

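Call:
move_arm([
  [[0,0,0,0,0,0,0.5],[0,0,0,0,0,0,0.5],[0,0,0,0,0,0,0.5],[0,0,0,0,0,0.7,0.5],[0,0,0,0,0,0.8,0.5],[0,0,-0.2,-0.3,-0.6,0.8,0.5],[0,0,-0.2,-0.3,-0.7,0.7,0.7],[0,0,-0.2,-0.3,-0.7,0.4,1],[0,0,-0.2,-0.3,-0.7,0,1],[0,0,-0.2,-0.3,-0.6,0,1],[0,0,0,0,0,0,1],[0,0,0,0,0,0,1]],
])

```text
time_s: 10.58
tcp_pos: [0.385, -0.0061, 0.3365]
ee_rot: [[0.004, 0.026, -1.0], [0.003, -1.0, -0.026], [-1.0, -0.003, -0.004]]
wrist_force: [-0.3, -0.4, 0.5]
gripper_width: 0.988
```

```bash
python3 - <<'E'
from h import *
state(); im,d,P=snap('wrist','w4.png');c=cv2.cvtColor(im,cv2.COLOR_RGB2BGR)
np.savez('w4.npz',im=im,d=d,K=P['mtx'],T=P['pose'])
for n in ['dial','lock_handle','new_long_mid','short_1_mid','old_1_mid','old_4_mid']:
    for o in spotter.trace('wrist',n):
        m=o['mask']; v,u=np.nonzero(m&(d>0)); w=world(d,P,u,v)
        print(n,round(o['conf'],2),np.round(o['centre']),m.sum(),np.round(np.median(w,0),3),np.round(np.percentile(w,[1,99],axis=0),3).tolist())
E
```

```text
t 10.575 tcp [ 0.385  -0.0061  0.3365] R [[0.004, 0.026, -1.0], [0.003, -1.0, -0.026], [-1.0, -0.003, -0.004]] F [-0.3 -0.4  0.5] g 0.988
dial 0.83 [152.  90.] 1664 [0.477 0.19  0.067] [[0.451, 0.175, 0.043], [0.498, 0.205, 0.084]]
dial 0.45 [161.  88.] 7223 [0.481 0.188 0.041] [[0.427, 0.144, 0.001], [0.536, 0.244, 0.083]]
lock_handle 0.79 [288. 159.] 4138 [0.412 0.04  0.037] [[0.391, -0.14, 0.034], [0.527, 0.093, 0.08]]
new_long_mid 0.77 [564.  92.] 1696 [ 0.493 -0.322  0.013] [[0.4, -0.336, -0.0], [0.57, -0.313, 0.018]]
short_1_mid 0.39 [161.  90.] 7194 [0.481 0.188 0.041] [[0.427, 0.144, 0.009], [0.536, 0.244, 0.083]]
short_1_mid 0.29 [350.  99.] 23048 [ 0.475 -0.038  0.009] [[0.393, -0.147, 0.006], [0.578, 0.091, 0.078]]
old_1_mid 0.92 [273.  91.] 672 [0.48  0.06  0.028] [[0.426, 0.052, 0.023], [0.521, 0.067, 0.032]]
old_4_mid 0.66 [384.  75.] 1298 [ 0.506 -0.082  0.027] [[0.425, -0.092, 0.009], [0.571, -0.075, 0.032]]
```

View pics/w4.png

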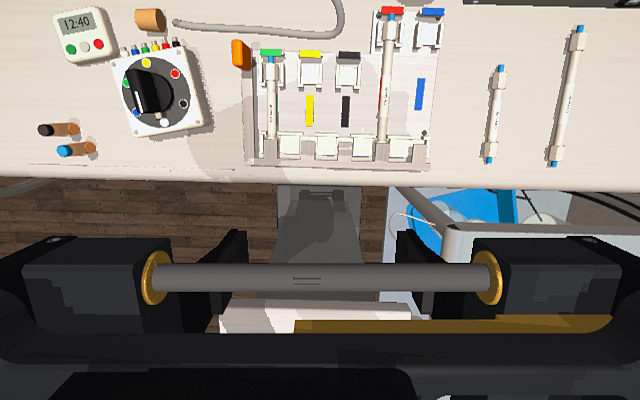

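```bash
cat > man.py <<'E'
from h import *
z=np.load('w4.npz');d=z['d'];P=dict(mtx=z['K'],pose=z['T']);im=z['im']
hsv=cv2.cvtColor(im,cv2.COLOR_RGB2HSV).astype(int);H,S,V=hsv[...,0],hsv[...,1],hsv[...,2]
u,v=np.meshgrid(np.arange(640),np.arange(400)); W=world(d,P,u.ravel(),v.ravel()).reshape(400,640,3)
def line(m,n):
    q=W[m]; c=q[:,:2].mean(0); dr=np.linalg.svd(q[:,:2]-c)[2][0]; dr*=np.sign(dr[0]); t=(q[:,:2]-c)@dr; s=(q[:,:2]-c)@np.array([-dr[1],dr[0]])
    print(n,m.sum(),'c',np.round(c,4),'ang',np.round(np.degrees(np.arctan2(dr[1],dr[0])),2),'t',np.round(np.percentile(t,[1,99]),4),'s',np.round(np.percentile(s,[1,99]),4),'z',np.round(np.percentile(q[:,2],[5,50,95]),4))
    print('   mid',np.round(c+dr*(np.percentile(t,1)+np.percentile(t,99))/2,4))
box=lambda a,b,c_,d_:(u>=a)&(u<c_)&(v>=b)&(v<d_)
line(box(225,30,255,80)&(H>5)&(H<20)&(S>180)&(W[...,2]>.07),'handle top')
line(box(225,30,255,80)&(H>5)&(H<20)&(S>180),'handle')
line(box(262,55,282,140)&(W[...,2]>.0205)&(W[...,2]<.031)&(abs(W[...,1]-.06)<.012),'old1')
line(box(370,10,405,140)&(W[...,2]>.0245)&(W[...,2]<.031),'old4')
line(box(240,135,440,175)&(W[...,2]>.0345)&(W[...,2]<.04),'lock bar')
line(box(300,85,320,130)&(S>120)&(H>20)&(H<35),'tag2')
line(box(338,85,352,130)&(V<70),'tag3')
line(box(410,70,428,115)&(S>120)&(H>100)&(H<130),'tag5')
line(box(378,70,400,125)&(S>150)&((H<8)|(H>172))&(W[...,2]<.02),'tag4')
line(box(480,60,510,170)&(W[...,2]>.008)&(W[...,2]<.03),'short')
line(box(545,15,590,170)&(W[...,2]>.008)&(W[...,2]<.03),'long')
# white channel floors near/far
for (a,b,c_,d_),n in [((300,60,325,90),'n2far'),((336,60,362,90),'n3far'),((415,15,445,50),'n5far'),((312,130,342,162),'n2near'),((350,130,380,162),'n3near'),((386,130,415,162),'n5near?')]:
    m=box(a,b,c_,d_)&(V>235)&(S<20)&(W[...,2]<.019)&(W[...,2]>.01)
    q=W[m]; print(n,m.sum(),np.round(q.mean(0),4),np.round(np.percentile(q,[3,97],axis=0),4).tolist())
c=cv2.cvtColor(im,cv2.COLOR_RGB2BGR)
cv2.imwrite('pics/w4a.png',cv2.resize(c[0:180,230:450],None,fx=3.5,fy=3.2,interpolation=cv2.INTER_CUBIC))
E
python3 man.py
```

```text
handle top 256 c [0.5168 0.0852] ang 43.32 t [-0.01    0.0129] s [-0.0109  0.0107] z [0.0714 0.079  0.0808]
   mid [0.5178 0.0862]
handle 407 c [0.5164 0.0839] ang 34.04 t [-0.0097  0.0141] s [-0.009   0.0107] z [0.0458 0.0769 0.0806]
   mid [0.5182 0.0851]
old1 883 c [0.4768 0.0597] ang -0.49 t [-0.0518  0.0485] s [-0.0108  0.0119] z [0.0231 0.0271 0.0304]
   mid [0.4751 0.0597]
old4 1229 c [ 0.5106 -0.0834] ang 0.14 t [-0.0809  0.067 ] s [-0.0155  0.0136] z [0.0248 0.0271 0.0302]
   mid [ 0.5036 -0.0834]
lock bar 2998 c [ 0.4049 -0.0217] ang 89.09 t [-0.1204  0.1143] s [-0.0205  0.0145] z [0.0358 0.0371 0.0385]
   mid [ 0.4049 -0.0247]
tag2 224 c [0.4628 0.0125] ang -0.19 t [-0.0198  0.0186] s [-0.0048  0.0044] z [0.0076 0.009  0.0103]
   mid [0.4621 0.0125]
tag3 200 c [ 0.4619 -0.0349] ang -0.45 t [-0.0189  0.0184] s [-0.0043  0.0044] z [0.0074 0.009  0.0103]
   mid [ 0.4617 -0.0349]
tag5 225 c [ 0.4867 -0.1308] ang -15.9 t [-0.0188  0.0185] s [-0.0089  0.008 ] z [0.0075 0.0088 0.0101]
   mid [ 0.4866 -0.1307]
tag4 38 c [ 0.4867 -0.0793] ang -0.16 t [-0.0187  0.0188] s [-0.0008  0
[... 153 characters left out ...]
 0.0173]
   mid [ 0.4614 -0.2324]
long 1533 c [ 0.4897 -0.3219] ang 2.51 t [-0.0899  0.0799] s [-0.0072  0.0064] z [0.0088 0.0131 0.0169]
   mid [ 0.4847 -0.3222]
n2far 312 [0.5058 0.0123 0.0143] [[0.4956, 0.0017, 0.0125], [0.516, 0.0221, 0.016]]
n3far 296 [ 0.5058 -0.0358  0.0142] [[0.4958, -0.0459, 0.0128], [0.5158, -0.0259, 0.0156]]
n5far 305 [ 0.5554 -0.1329  0.0142] [[0.5451, -0.142, 0.0127], [0.5652, -0.1239, 0.0157]]
n2near 61 [ 0.4214 -0.0103  0.0143] [[0.4083, -0.0311, 0.0126], [0.4277, 0.0078, 0.0159]]
n3near 10 [ 0.4258 -0.0478  0.0143] [[0.4239, -0.0678, 0.0128], [0.4276, -0.0432, 0.0153]]
n5near? 27 [ 0.4232 -0.125   0.0141] [[0.4159, -0.1296, 0.0122], [0.4276, -0.1174, 0.0153]]
```

View pics/w4a.png

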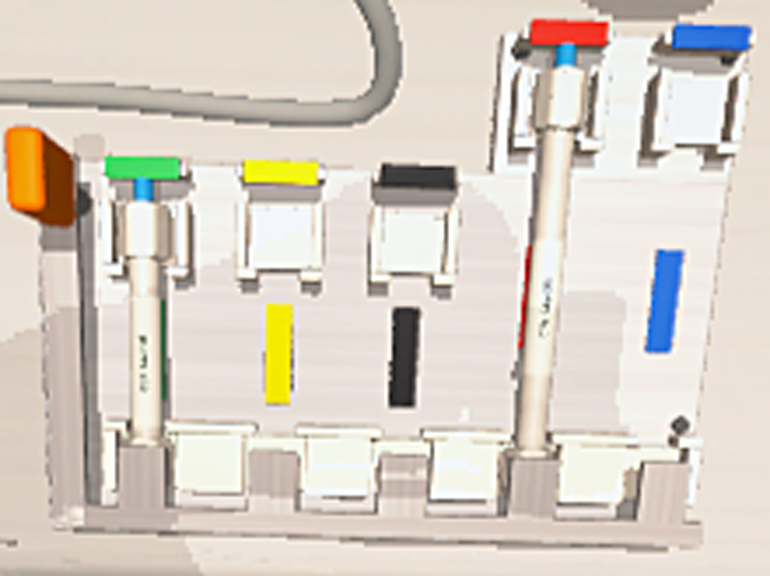

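```bash
python3 - <<'E'
from h import *
for f in ['w1.npz','w4.npz','scene0.npz']:
    z=np.load(f);d=z['d'];P=dict(mtx=z['K'],pose=z['T']);im=z['im']
    hsv=cv2.cvtColor(im,cv2.COLOR_RGB2HSV).astype(int);H,S,V=hsv[...,0],hsv[...,1],hsv[...,2]
    v,u=np.nonzero((H>5)&(H<20)&(S>150)&(d>0)); w=world(d,P,u,v)
    k=(abs(w[:,0]-.518)<.03)&(abs(w[:,1]-.08)<.03)&(w[:,2]>.03); w=w[k]
    t=w[w[:,2]>np.percentile(w[:,2],97)-.0025]
    print(f,len(w),len(t),np.round(t.mean(0),4),np.round(np.percentile(t,[3,97],axis=0),4).tolist())
    print(np.round(np.percentile(w,[3,97],axis=0),4).tolist())
E
```

```text
w1.npz 393 152 [0.5178 0.0872 0.0795] [[0.5068, 0.0827, 0.0782], [0.5299, 0.0929, 0.0809]]
[[0.5056, 0.0828, 0.0414], [0.5294, 0.0936, 0.0806]]
w4.npz 411 163 [0.5177 0.0871 0.0796] [[0.506, 0.0819, 0.0785], [0.5292, 0.0919, 0.0809]]
[[0.5051, 0.081, 0.0429], [0.5292, 0.0917, 0.0807]]
scene0.npz 137 36 [0.5186 0.0889 0.079 ] [[0.507, 0.0843, 0.0778], [0.5305, 0.0938, 0.0811]]
[[0.506, 0.0848, 0.04], [0.5293, 0.0949, 0.0801]]
```

Call:
move_arm([
  [[0,0,-1,0,0,0,1],[0,0,-1,0,0,0,1],[0,0,-1,0,0,0,1],[0,0,-1,0,0,0,1],[0,0,-1,0,0,0,1],[0,0,-1,0,0,0,1],[0,0,-1,0.12,0.08,0,0.5],[0,0,-1,0.15,0.1,0,0.5],[0,0,-1,0.15,0.1,0,0.5],[0,0,-1,0.15,0.1,0,0.5],[0,0,-1,0.15,0.1,0,0.5],[0,0,-1,0.15,0.1,0,0.5],[0,0,-1,0.15,0.1,-0.1,0.5],[0,0,-1,0.15,0.1,-0.1,0.5],[0,0,-1,0.15,0.1,-0.2,0.5],[0,0,-1,0.15,0.1,-0.2,0.5],[0,0,-1,0.15,0.1,-0.2,0.5],[0,0,-1,0.15,0.1,-0.2,0.5],[0,0,-1,0.15,0.1,-0.2,0.5],[0,0,-1,0.15,0.1,-0.2,0.5]],
])

```text
time_s: 13.42
tcp_pos: [0.517, 0.0865, 0.2462]
ee_rot: [[-0.003, -0.289, 0.957], [0.0, 0.957, 0.289], [-1.0, 0.001, -0.003]]
wrist_force: [-0.2, -0.2, -0.4]
gripper_width: 0.5
```

Call:
move_arm([
  [[0,0,-0.9,0,0,-0.5,0.5],[0,0,-0.9,0,0,-0.5,0.5],[0,0,0,0,0,0,0.5],[0,0,0,0,0,0,0.5]],
])

```text
time_s: 13.92
tcp_pos: [0.5187, 0.0885, 0.1838]
ee_rot: [[-0.004, -0.039, 0.999], [-0.001, 0.999, 0.039], [-1.0, -0.001, -0.004]]
wrist_force: [0.0, -0.0, 1.0]
gripper_width: 0.498
```

```bash
python3 - <<'E'
from h import *
state(); im,d,P=snap('wrist','w5.png')
E
```

```text
t 13.925 tcp [0.5187 0.0885 0.1838] R [[-0.004, -0.039, 0.999], [-0.001, 0.999, 0.039], [-1.0, -0.001, -0.004]] F [ 0. -0.  1.] g 0.498
```

View pics/w5.png

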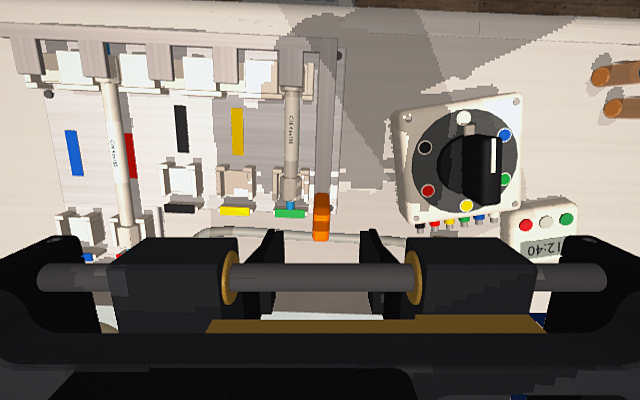

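Call:
move_arm([
  [[0,0,-0.3,0,-0.02,-0.5,0.5],[0,0,0,0,0,-0.45,0.5],[0,0,0,0,0,0,0.5],[0,0,0,0,0,0,0.5]],
])

```text
time_s: 14.48
tcp_pos: [0.5222, 0.0888, 0.1319]
ee_rot: [[0.008, -0.0, 1.0], [0.004, 1.0, 0.0], [-1.0, 0.004, 0.008]]
wrist_force: [0.3, -0.6, 0.2]
gripper_width: 0.497
```

Call:
move_arm([
  [[-0.03,0.06,-0.06,-0.07,-0.03,-0.17,0.5],[0,0,0,0,0,0,0.5],[0,0,0,0,0,0,0],[0,0,0,0,0,0,0],[0,0,0,0,0,0,0],[0,0,0,0,0,0,0],[0,0,0,0,0,0,0],[0,0,0,0,0,0,0]],
])

```text
time_s: 15.48
tcp_pos: [0.5191, 0.0878, 0.1241]
ee_rot: [[0.004, 0.007, 1.0], [0.002, 1.0, -0.007], [-1.0, 0.002, 0.004]]
wrist_force: [-0.8, 0.3, 0.4]
gripper_width: 0.135
```

Call:
move_arm([
  [[0,0,0,0,0.1,0,0],[0,0,0,0,0.1,0,0],[0,0,0,0,0.1,0,0],[0,0,0,0,0.08,0,0],[0,0,0,0,0,0,0],[0,0,0,0,0,0,0]],
])

```text
time_s: 16.23
tcp_pos: [0.5192, 0.1116, 0.1241]
ee_rot: [[0.004, 0.006, 1.0], [0.001, 1.0, -0.006], [-1.0, 0.001, 0.004]]
wrist_force: [0.6, -2.2, -0.8]
gripper_width: 0.138
```

Call:
move_arm([
  [[0,0,0,0,0,0,0.6],[0,0,0,0,0,0,0.6],[0,0,0,0,0,0,0.6],[0,0,0,0,0,0.8,0.6],[0,0,0,0,0,0.9,0.6],[0,0,0,0,0,0.5,0.6],[0,0,0,0,-0.5,0.3,0.6],[0,0,0.03,0,-0.8,0.2,0.6],[0,0,0.03,-0.1,-0.8,0,0.6],[0,0,0.05,-0.1,-0.8,0,0.6],[0,0,0.05,-0.1,-0.8,0,0.6],[0,0,0.05,-0.1,-0.8,0,0.6],[0,0,0,0,-0.7,0,0.6],[0,0,0,0,-0.3,0,0.6],[0,0,0,0,0,0,0.6],[0,0,0,0,0,0,0.6]],
])

```text
time_s: 18.23
tcp_pos: [0.4915, -0.227, 0.2917]
ee_rot: [[0.007, -0.024, 1.0], [0.004, 1.0, 0.024], [-1.0, 0.004, 0.007]]
wrist_force: [0.0, -0.3, -0.4]
gripper_width: 0.6
```

```bash
cat > col.py <<'E'
from h import *
tag=sys.argv[1]
s=state()
im,d,P=snap('wrist','w%s.png'%tag)
v,u=np.nonzero((d>0)); w=world(d,P,u,v)
def fit(cx,cy,rx,ry,z0=.006,z1=.022):
    k=(abs(w[:,0]-cx)<rx)&(abs(w[:,1]-cy)<ry)&(w[:,2]>z0)&(w[:,2]<z1); q=w[k][:,:2]
    if len(q)<30: print('few',len(q)); return
    c=q.mean(0)
    for _ in range(3):
        dr=np.linalg.svd(q-c)[2][0]; dr*=np.sign(dr[0]); n=np.array([-dr[1],dr[0]])
        sN=(q-c)@n; q=q[abs(sN-np.median(sN))<.012]; c=q.mean(0)
    t=(q-c)@dr; sN=(q-c)@n
    mid=c+dr*(np.percentile(t,.5)+np.percentile(t,99.5))/2+n*(np.percentile(sN,1)+np.percentile(sN,99))/2
    print('col n',len(q),'mid',np.round(mid,4),'ang',np.round(np.degrees(np.arctan2(dr[1],dr[0])),2),'len',np.round(np.ptp(np.percentile(t,[.5,99.5])),4),'wid',np.round(np.ptp(np.percentile(sN,[1,99])),4))
for a in sys.argv[2:]:
    fit(*map(float,a.split(',')))
E
python3 col.py 6 .46,-.232,.09,.03 .485,-.322,.11,.03
python3 -c "
from h import *
im,d,P=snap('scene','s6.png');c=cv2.cvtColor(im,cv2.COLOR_RGB2BGR)
cv2.imwrite('pics/s6c.png',cv2.resize(c[160:380,180:400],None,fx=2.7,fy=2.7,interpolation=cv2.INTER_CUBIC))"
```

```text
t 18.225 tcp [ 0.4915 -0.227   0.2917] R [[0.007, -0.024, 1.0], [0.004, 1.0, 0.024], [-1.0, 0.004, 0.007]] F [ 0.  -0.3 -0.4] g 0.6
col n 1114 mid [ 0.4616 -0.2343] ang 2.85 len 0.1235 wid 0.0178
col n 1507 mid [ 0.4947 -0.3239] ang 2.05 len 0.1939 wid 0.0173
```

View pics/w6.png

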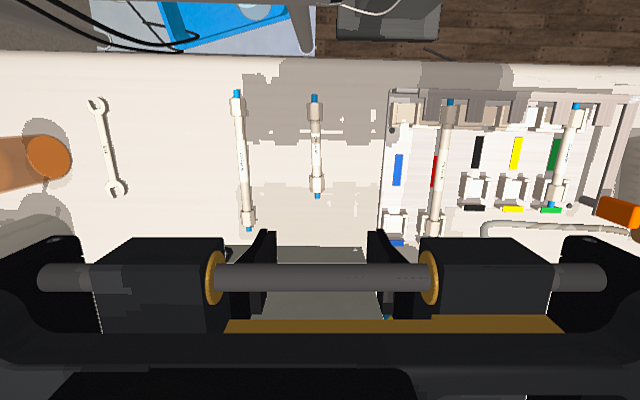

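View pics/s6c.png

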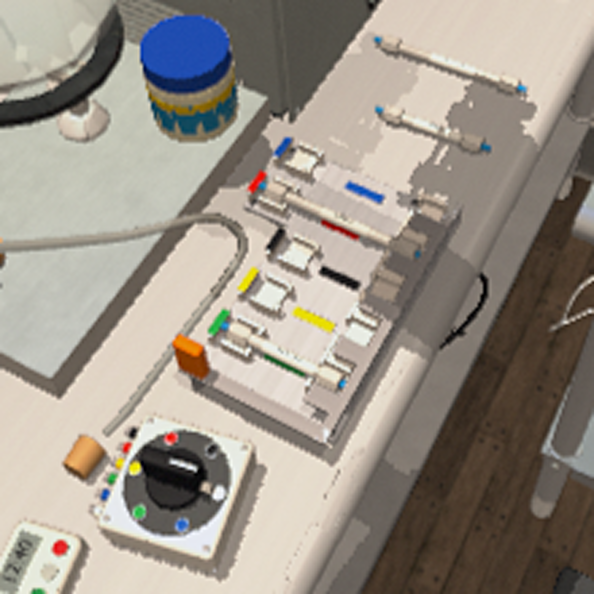

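Call:
move_arm([
  [[0.03,0.06,0.18,-0.25,-0.05,-0.9,0.6],[0,0,0,-0.25,-0.05,-0.9,0.6],[0,0,0,0,0,-0.85,0.6],[0,0,0,0,0,0,0.6],[0,0,0,0,0,0,0.6]],
])

```text
time_s: 18.95
tcp_pos: [0.4641, -0.2296, 0.1337]
ee_rot: [[0.009, -0.059, 0.998], [0.005, 0.998, 0.059], [-1.0, 0.005, 0.009]]
wrist_force: [0.2, 0.5, 1.3]
gripper_width: 0.601
```

```bash
python3 col.py 7 .46,-.232,.09,.03
```

```text
t 18.95 tcp [ 0.4641 -0.2296  0.1337] R [[0.009, -0.059, 0.998], [0.005, 0.998, 0.059], [-1.0, 0.005, 0.009]] F [0.2 0.5 1.3] g 0.601
col n 2420 mid [ 0.4507 -0.235 ] ang 2.76 len 0.1026 wid 0.0176
```

View pics/w7.png

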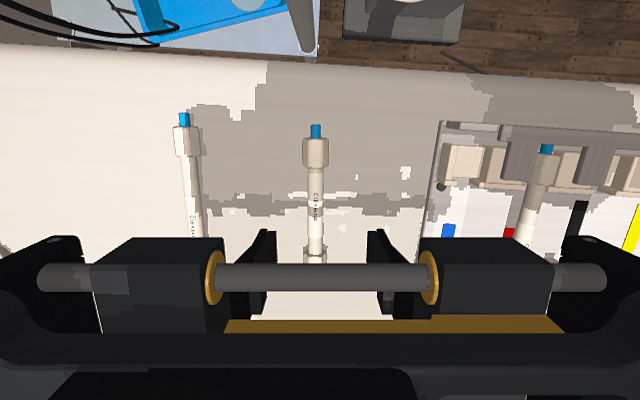

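Call:
move_arm([
  [[-0.03,0.08,-0.08,-0.05,-0.08,-0.45,0.6],[0,0,0,0,0,-0.4,0.6],[0,0,0,0,0,0,0.6],[0,0,0,0,0,0,0.6]],
])

```text
time_s: 19.5
tcp_pos: [0.4675, -0.2351, 0.091]
ee_rot: [[0.016, -0.05, 0.999], [-0.003, 0.999, 0.05], [-1.0, -0.004, 0.016]]
wrist_force: [0.0, -0.5, 1.1]
gripper_width: 0.599
```

Call:
move_arm([
  [[0,0.11,0,-0.1,0.01,-0.28,0.6],[0,0,0,0,0,0,0.6],[0,0,0,0,0,0,0.6]],
])

```text
time_s: 19.88
tcp_pos: [0.4624, -0.2346, 0.0755]
ee_rot: [[0.004, -0.05, 0.999], [-0.004, 0.999, 0.05], [-1.0, -0.004, 0.004]]
wrist_force: [-0.1, 0.4, -0.0]
gripper_width: 0.599
```

Call:
move_arm([
  [[0.03,0.02,0,-0.02,0,-0.06,0.6],[0,0,0,0,0,0,0.6],[0,0,0,0,0,0,0],[0,0,0,0,0,0,0],[0,0,0,0,0,0,0],[0,0,0,0,0,0,0],[0,0,0,0,0,0,0],[0,0,0,0,0,0,0],[0,0,0,0,0,0,0]],
])

```text
time_s: 21.0
tcp_pos: [0.4614, -0.2347, 0.072]
ee_rot: [[0.002, -0.05, 0.999], [0.0, 0.999, 0.05], [-1.0, 0.0, 0.002]]
wrist_force: [0.7, -0.5, -0.5]
gripper_width: 0.121
```

Call:
move_arm([
  [[0,0,0,0,0,0.5,0],[0,0,0,0,0,0.7,0],[0,0,-0.1,0,0.4,0.4,0],[0,0,-0.1,0,0.6,0.3,0],[0,0,-0.1,0,0.7,0,0],[0,0,-0.1,0,0.7,0,0],[0,0,0,0,0.6,0,0],[0,0,0,0,0.2,0,0],[0,0,0,0,0,0,0],[0,0,0,0,0,0,0]],
])

```text
time_s: 22.25
tcp_pos: [0.4574, -0.0379, 0.1867]
ee_rot: [[-0.004, 0.012, 1.0], [0.004, 1.0, -0.012], [-1.0, 0.004, -0.004]]
wrist_force: [-0.6, -0.1, -2.0]
gripper_width: 0.117
```

```bash
python3 - <<'E'
from h import *
state(); im,d,P=snap('wrist','w8.png')
np.savez('w8.npz',im=im,d=d,K=P['mtx'],T=P['pose'])
E
```

```text
t 22.25 tcp [ 0.4574 -0.0379  0.1867] R [[-0.004, 0.012, 1.0], [0.004, 1.0, -0.012], [-1.0, 0.004, -0.004]] F [-0.6 -0.1 -2. ] g 0.117
```

View pics/w8.png

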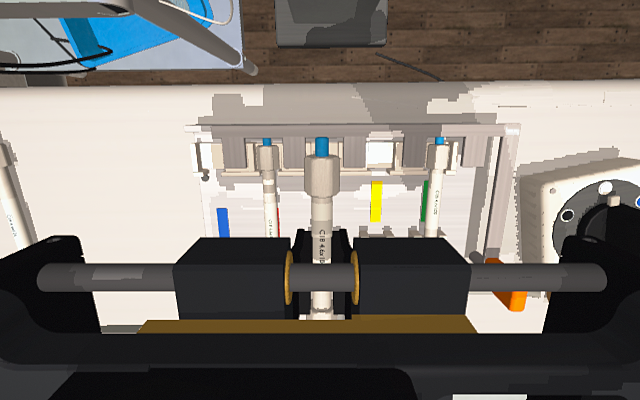

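```bash
python3 - <<'E'
from h import *
z=np.load('w8.npz');d=z['d'];P=dict(mtx=z['K'],pose=z['T']);im=z['im']
v,u=np.nonzero((d>0)&(np.arange(400)[:,None]<240)); w=world(d,P,u,v)
def L(k,n):
    q=w[k]; x=q[:,0]
    print(n,k.sum(),'x',np.round(np.percentile(x,[.5,99.5]),4),'y',np.round(np.percentile(q[:,1],[2,50,98]),4),'z',np.round(np.percentile(q[:,2],[2,50,98]),4))
held=(w[:,2]>.1)&(w[:,2]<.15)&(abs(w[:,1]+.038)<.02)&(w[:,0]<.45); L(held,'held')
for x0 in (.39,.40,.41,.42,.43): L(held&(abs(w[:,0]-x0)<.004),'held@%.2f'%x0)
for y0,n in ((.0597,'old1'),(-.0834,'old4')):
    for x0,x1 in((.404,.432),(.435,.47)):
        L((abs(w[:,1]-y0)<.014)&(w[:,2]>.022)&(w[:,2]<.0335)&(w[:,0]>x0)&(w[:,0]<x1),n+str(x0))
# blue nut tip x for held and old1/old4
hsv=cv2.cvtColor(im,cv2.COLOR_RGB2HSV).astype(int)[v,u]
b=(hsv[:,0]>90)&(hsv[:,0]<115)&(hsv[:,1]>120)
L(b&held,'held blue'); L(b&(abs(w[:,1]-.0597)<.01)&(w[:,2]>.01)&(w[:,2]<.04),'old1 blue'); L(b&(abs(w[:,1]+.0834)<.01)&(w[:,2]>.01)&(w[:,2]<.04),'old4 blue')
E
```

```text
held 2944 x [0.3942 0.4476] y [-0.0491 -0.0378 -0.027 ] z [0.1199 0.1284 0.1325]
held@0.39 4 x [0.3939 0.394 ] y [-0.0392 -0.038  -0.0359] z [0.1233 0.1234 0.1236]
held@0.40 316 x [0.3961 0.404 ] y [-0.0446 -0.0378 -0.0309] z [0.1201 0.1265 0.1317]
held@0.41 570 x [0.4061 0.414 ] y [-0.0467 -0.038  -0.0287] z [0.1236 0.131  0.1327]
held@0.42 490 x [0.416  0.4235] y [-0.0469 -0.0376 -0.0286] z [0.1236 0.1309 0.1326]
held@0.43 321 x [0.4261 0.4339] y [-0.0435 -0.0377 -0.0323] z [0.124  0.1281 0.13  ]
old10.404 749 x [0.4041 0.4319] y [0.0481 0.0592 0.0734] z [0.0226 0.0283 0.0317]
old10.435 534 x [0.4353 0.4695] y [0.055  0.0589 0.0653] z [0.0228 0.0273 0.0292]
old40.404 828 x [0.4042 0.4319] y [-0.0969 -0.0827 -0.0702] z [0.0226 0.0273 0.0317]
old40.435 506 x [0.4352 0.4695] y [-0.0882 -0.0822 -0.0776] z [0.023  0.0272 0.0291]
held blue 256 x [0.3939 0.4455] y [-0.0409 -0.0378 -0.0344] z [0.1229 0.1264 0.1279]
old1 blue 60 x [0.4024 0.4075] y [0.0573 0.0597 0.0633] z [0.0221 0.0252 0.0271]
old4 blue 62 x [0.4008 0.4074] y [-0.0858 -0.0823 -0.0788] z [0.0231 0.0258 0.0368]
```

Call:
move_arm([
  [[0.02,-0.03,-0.03,0.04,0.04,-0.37,0],[0,0,0,0,0,-0.37,0],[0,0,0,0,0,-0.3,0],[0,0,0,0,0,0,0],[0,0,0,0,0,0,0]],
])

```text
time_s: 22.92
tcp_pos: [0.4608, -0.0397, 0.1233]
ee_rot: [[0.002, 0.024, 1.0], [0.006, 1.0, -0.024], [-1.0, 0.006, 0.002]]
wrist_force: [-0.2, -0.3, -1.0]
gripper_width: 0.117
```

Call:
move_arm([
  [[-0.04,0.02,0.11,0.02,0.075,-0.08,0],[0,0,0,0,0,0,0],[0,0,0,0,0,0,0]],
])

```text
time_s: 23.3
tcp_pos: [0.463, -0.0349, 0.1198]
ee_rot: [[0.002, 0.007, 1.0], [0.001, 1.0, -0.007], [-1.0, 0.001, 0.002]]
wrist_force: [-0.3, -0.7, -0.8]
gripper_width: 0.12
```

```bash
python3 - <<'E'
from h import *
state(); im,d,P=snap('wrist','w9.png')
im,d,P=snap('scene','s9.png');c=cv2.cvtColor(im,cv2.COLOR_RGB2BGR)
cv2.imwrite('pics/w9c.png',cv2.resize(c[160:380,180:400],None,fx=2.7,fy=2.7,interpolation=cv2.INTER_CUBIC))
E
```

```text
t 23.3 tcp [ 0.463  -0.0349  0.1198] R [[0.002, 0.007, 1.0], [0.001, 1.0, -0.007], [-1.0, 0.001, 0.002]] F [-0.3 -0.7 -0.8] g 0.12
```

View pics/w9.png

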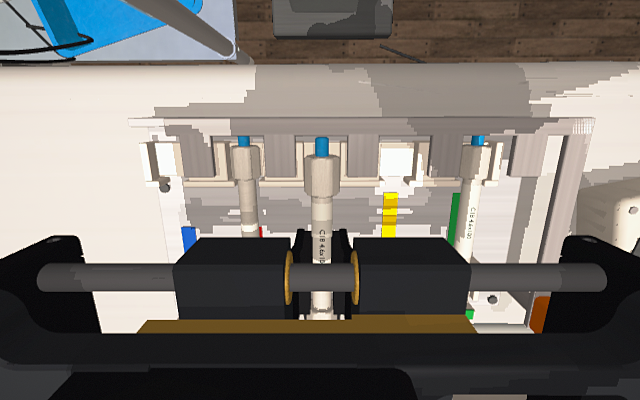

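Call:
move_arm([
  [[0,0,0,-0.03,0.01,-0.2,0],[0,0,0,0,0,0,0],[0,0,0,0,0,0,0]],
])

```text
time_s: 23.78
tcp_pos: [0.4609, -0.0343, 0.1068]
ee_rot: [[0.002, 0.007, 1.0], [0.001, 1.0, -0.007], [-1.0, 0.001, 0.002]]
wrist_force: [-0.4, 0.0, -1.9]
gripper_width: 0.116
```

Call:
move_arm([
  [[0,0,0,0.01,-0.02,-0.18,0],[0,0,0,0,0,0,0],[0,0,0,0,0,-0.15,0],[0,0,0,0,0,0,0],[0,0,0,0,0,0,0]],
])

```text
time_s: 24.4
tcp_pos: [0.4617, -0.0356, 0.0855]
ee_rot: [[0.002, 0.007, 1.0], [0.001, 1.0, -0.007], [-1.0, 0.001, 0.002]]
wrist_force: [-0.1, -0.0, -1.6]
gripper_width: 0.114
```

Call:
move_arm([
  [[0,0,0,0,0,-0.03,0],[0,0,0,0,0,0,0],[0,0,0,0,0,0,0]],
])

```text
time_s: 24.78
tcp_pos: [0.462, -0.0355, 0.0855]
ee_rot: [[0.003, 0.006, 1.0], [0.001, 1.0, -0.006], [-1.0, 0.001, 0.003]]
wrist_force: [-0.3, 0.1, -2.1]
gripper_width: 0.114
```

Call:
move_arm([
  [[0,0,0,0,0,0,0.35],[0,0,0,0,0,0,0.35],[0,0,0,0,0,0,0.35],[0,0,0,0,0,0.3,0.35],[0,0,0,0,0,0.9,0.35],[0,0,0,0,0,0.9,0.6],[0,0,0,0.3,0,0.9,0.6],[0,0,0,0.6,0,0.3,0.6],[0,0,0,0,0,0,0.6],[0,0,0,0,0,0,0.6]],
])

```text
time_s: 26.02
tcp_pos: [0.5149, -0.0362, 0.2898]
ee_rot: [[0.001, 0.006, 1.0], [0.0, 1.0, -0.006], [-1.0, 0.0, 0.001]]
wrist_force: [-0.4, 0.1, 0.3]
gripper_width: 0.596
```

```bash
python3 col.py 10 .46,-.0355,.075,.014,.0245,.035 .46,.0597,.075,.014,.0245,.035 .487,-.083,.1,.014,.0245,.035 .485,-.322,.11,.03
python3 - <<'E'
from h import *
im,d,P=snap('scene','s10.png');c=cv2.cvtColor(im,cv2.COLOR_RGB2BGR)
cv2.imwrite('pics/s10c.png',cv2.resize(c[150:370,200:420],None,fx=2.7,fy=2.7,interpolation=cv2.INTER_CUBIC))
E
```

```text
t 26.025 tcp [ 0.5149 -0.0362  0.2898] R [[0.001, 0.006, 1.0], [0.0, 1.0, -0.006], [-1.0, 0.0, 0.001]] F [-0.4  0.1  0.3] g 0.596
col n 1304 mid [ 0.4668 -0.0358] ang -0.68 len 0.1312 wid 0.0206
col n 1316 mid [0.4672 0.0592] ang -0.33 len 0.1312 wid 0.0215
col n 1594 mid [ 0.4912 -0.0828] ang -0.25 len 0.1803 wid 0.0191
col n 1868 mid [ 0.4951 -0.3216] ang 2.42 len 0.194 wid 0.0141
```

View pics/w10.png

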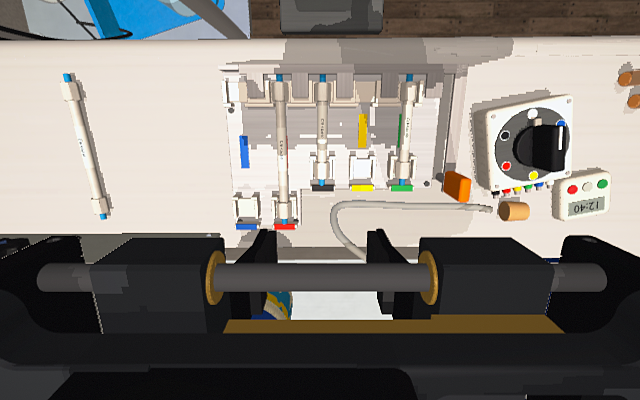

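View pics/s10c.png

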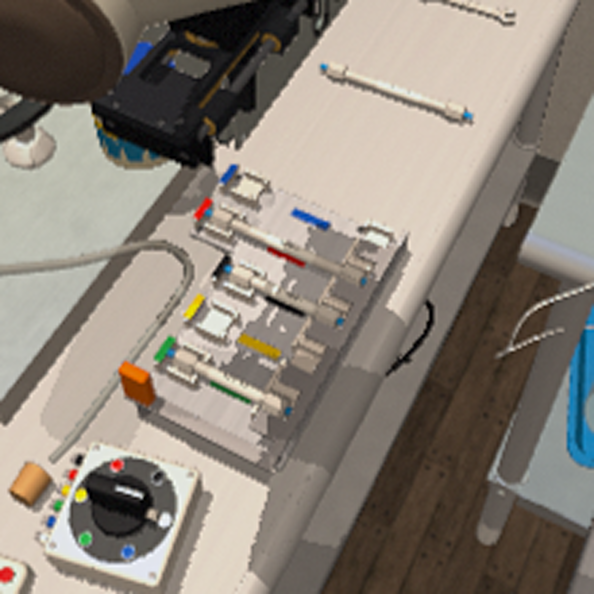

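```bash
cat > lng.py <<'E'
from h import *
state()
im,d,P=snap('wrist',sys.argv[1])
hsv=cv2.cvtColor(im,cv2.COLOR_RGB2HSV).astype(int)
v,u=np.nonzero((d>0)); w=world(d,P,u,v); h=hsv[v,u]
k=(abs(w[:,1]+.322)<.05)&(w[:,0]<.59)&(w[:,0]>.37)&(w[:,2]>.003)&(w[:,2]<.025)
b=k&(h[:,0]>90)&(h[:,0]<120)&(h[:,1]>120)
q=w[b]; near=q[q[:,0]<.44]; far=q[q[:,0]>.53]
for n,e in(('near',near),('far',far)):
    if len(e): print(n,len(e),np.round(e.mean(0),4),np.round(np.percentile(e,[2,98],axis=0),4).tolist())
if len(near) and len(far):
    a,c=near.mean(0),far.mean(0); print('mid',(a+c)/2,'dist',np.linalg.norm(a-c),'ang',np.degrees(np.arctan2(*(c-a)[[1,0]])))
E
python3 lng.py w11.png
```

```text
t 26.125 tcp [ 0.5147 -0.0362  0.2896] R [[0.001, 0.006, 1.0], [-0.0, 1.0, -0.006], [-1.0, -0.0, 0.001]] F [0.2 0.2 0.2] g 0.599
near 53 [ 0.4006 -0.3265  0.0108] [[0.3971, -0.3298, 0.0077], [0.4046, -0.3239, 0.0129]]
far 32 [ 0.5681 -0.3195  0.0112] [[0.5638, -0.3226, 0.0085], [0.5719, -0.3172, 0.015]]
mid [ 0.48439129 -0.32298445  0.01099146] dist 0.1676501218599339 ang 2.399684461892442
```

Call:
move_arm([
  [[0,0,0,-0.1,-0.6,0,0.6],[0,0,0.1,-0.1,-0.8,0,0.6],[0,0,0.1,-0.1,-0.8,0,0.6],[0,0,0.1,-0.1,-0.8,0,0.6],[0,0,0.02,-0.1,-0.8,-0.3,0.6],[0,0,0,-0.05,-0.6,-0.7,0.6],[0,0,0,0,-0.15,-0.8,0.6],[0,0,0,0,0,-0.5,0.6],[0,0,0,0,0,0,0.6],[0,0,0,0,0,0,0.6]],
])

```text
time_s: 27.42
tcp_pos: [0.474, -0.3157, 0.1437]
ee_rot: [[-0.009, -0.044, 0.999], [0.0, 0.999, 0.044], [-1.0, 0.001, -0.009]]
wrist_force: [0.0, 0.8, -0.1]
gripper_width: 0.605
```

```bash
python3 col.py 12 .46,-.322,.09,.03; 
```

```text
t 27.425 tcp [ 0.474  -0.3157  0.1437] R [[-0.009, -0.044, 0.999], [0.0, 0.999, 0.044], [-1.0, 0.001, -0.009]] F [ 0.   0.8 -0.1] g 0.605
col n 2710 mid [ 0.473  -0.3253] ang 2.43 len 0.1528 wid 0.0179
```

View pics/w12.png

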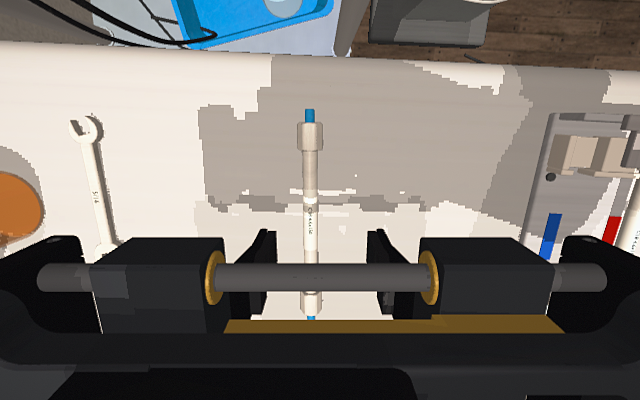

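Call:
move_arm([
  [[0,0,0,0.14,-0.14,-0.4,0.6],[0,0,0,0,0,-0.4,0.6],[0,0,0,0,0,-0.15,0.6],[0,0,0,0,0,0,0.6],[0,0,0,0,0,0,0.6]],
])

```text
time_s: 28.1
tcp_pos: [0.4872, -0.3245, 0.0941]
ee_rot: [[0.006, -0.048, 0.999], [-0.006, 0.999, 0.048], [-1.0, -0.006, 0.006]]
wrist_force: [0.1, 0.7, -0.5]
gripper_width: 0.601
```

Call:
move_arm([
  [[0.04,0.04,-0.04,-0.06,0,-0.3,0.6],[0,0,0,0,0,0,0.6],[0,0,0,0,0,0,0.6]],
])

```text
time_s: 28.48
tcp_pos: [0.4839, -0.3246, 0.0762]
ee_rot: [[0.002, -0.042, 0.999], [-0.0, 0.999, 0.042], [-1.0, -0.001, 0.002]]
wrist_force: [0.5, -0.3, -0.4]
gripper_width: 0.6
```

```bash
python3 col.py 13 .44,-.325,.06,.03; 
```

```text
t 28.475 tcp [ 0.4839 -0.3246  0.0762] R [[0.002, -0.042, 0.999], [-0.0, 0.999, 0.042], [-1.0, -0.001, 0.002]] F [ 0.5 -0.3 -0.4] g 0.6
col n 4181 mid [ 0.4434 -0.3267] ang 2.48 len 0.0935 wid 0.0173
```

View pics/w13.png

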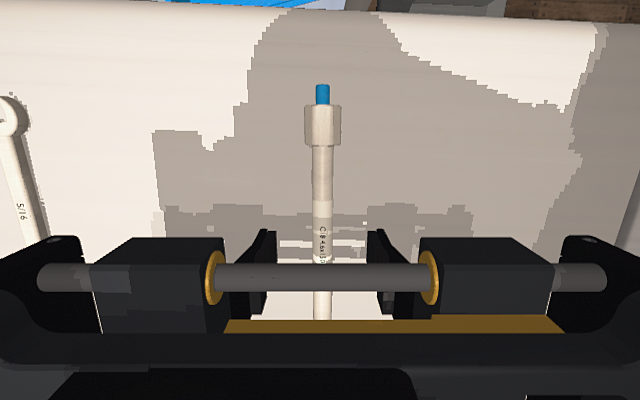

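Call:
move_arm([
  [[0,0,0,0.02,0,-0.07,0.6],[0,0,0,0,0,0,0.6],[0,0,0,0,0,0,0],[0,0,0,0,0,0,0],[0,0,0,0,0,0,0],[0,0,0,0,0,0,0],[0,0,0,0,0,0,0],[0,0,0,0,0,0,0],[0,0,0,0,0,0,0]],
])

```text
time_s: 29.65
tcp_pos: [0.4853, -0.3246, 0.072]
ee_rot: [[0.003, -0.042, 0.999], [-0.0, 0.999, 0.042], [-1.0, -0.001, 0.003]]
wrist_force: [0.4, 0.8, 0.7]
gripper_width: 0.119
```

Call:
move_arm([
  [[0,0,0,0,0,0.5,0],[0,0,0,0,0,0.7,0],[0,0,-0.08,0,0.4,0.4,0],[0,0,-0.08,0,0.6,0.1,0],[0,0,-0.08,0,0.7,0,0],[0,0,-0.08,0,0.7,0,0],[0,0,0,0,0.5,0,0],[0,0,0,0,0.2,0,0],[0,0,0,0,0,0,0],[0,0,0,0,0,0,0]],
])

```text
time_s: 30.9
tcp_pos: [0.4813, -0.1334, 0.1733]
ee_rot: [[-0.004, 0.009, 1.0], [0.004, 1.0, -0.009], [-1.0, 0.004, -0.004]]
wrist_force: [0.6, -0.5, -1.5]
gripper_width: 0.117
```

```bash
python3 - <<'E'
from h import *
s=state(); im,d,P=snap('wrist','w14.png')
v,u=np.nonzero((d>0)&(np.arange(400)[:,None]<250)); w=world(d,P,u,v)
T=s['tcp_pos']
k=(abs(w[:,1]-T[1])<.02)&(abs(w[:,2]-(T[2]-.064))<.02)&(w[:,0]<T[0]); q=w[k]
print(len(q),'tip x rel tcp',np.percentile(q[:,0],.5)-T[0])
for x0 in (.41,.42,.43,.44):
    e=q[abs(q[:,0]-x0)<.004]; print(x0,np.round(np.percentile(e[:,1],[2,50,98]),4),np.round(np.percentile(e[:,2],98),4))
# nest5 channel white/other structure
for y0,n in ((-.0835,'old4'),(-.0355,'new3')):
    e=w[(abs(w[:,1]-y0)<.012)&(w[:,2]>.024)&(w[:,2]<.032)&(w[:,0]>.435)&(w[:,0]<.47)]; 
    if len(e): print(n,len(e),np.round(np.percentile(e,[2,50,98],axis=0),4).tolist())
E
```

```text
t 30.9 tcp [ 0.4813 -0.1334  0.1733] R [[-0.004, 0.009, 1.0], [0.004, 1.0, -0.009], [-1.0, 0.004, -0.004]] F [ 0.6 -0.5 -1.5] g 0.117
4769 tip x rel tcp -0.08907759216875899
0.41 [-0.1423 -0.1334 -0.1241] 0.1196
0.42 [-0.1415 -0.133  -0.1245] 0.1193
0.43 [-0.1387 -0.1336 -0.128 ] 0.1167
0.44 [-0.1389 -0.1332 -0.1279] 0.1162
old4 583 [[0.4356, -0.0887, 0.0243], [0.4522, -0.0841, 0.0273], [0.4693, -0.0783, 0.0293]]
new3 592 [[0.4356, -0.0414, 0.0243], [0.452, -0.0374, 0.0274], [0.4692, -0.0312, 0.0293]]
```

View pics/w14.png

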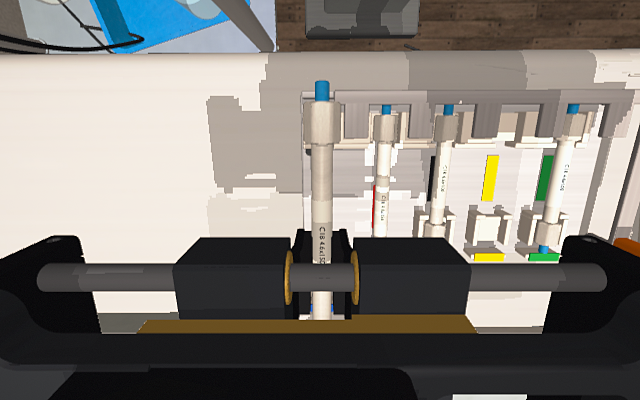

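Call:
move_arm([
  [[-0.03,0,0,0.06,0.05,-0.37,0],[0,0,0,0,0,-0.37,0],[0,0,0,0,0,-0.1,0],[0,0,0,0,0,0,0],[0,0,0,0,0,0,0]],
])

```text
time_s: 31.58
tcp_pos: [0.4862, -0.1341, 0.1228]
ee_rot: [[-0.001, 0.015, 1.0], [-0.001, 1.0, -0.015], [-1.0, -0.001, -0.001]]
wrist_force: [-0.6, 0.0, -0.8]
gripper_width: 0.116
```

Call:
move_arm([
  [[0,0,0.05,0.01,0.04,-0.07,0],[0,0,0,0,0,0,0],[0,0,0,0,0,0,0]],
])

```text
time_s: 31.95
tcp_pos: [0.4876, -0.1315, 0.1198]
ee_rot: [[0.002, 0.007, 1.0], [-0.001, 1.0, -0.007], [-1.0, -0.001, 0.002]]
wrist_force: [0.2, -0.7, -1.3]
gripper_width: 0.114
```

```bash
python3 - <<'E'
from h import *
state(); im,d,P=snap('wrist','w15.png')
E
```

```text
t 31.95 tcp [ 0.4876 -0.1315  0.1198] R [[0.002, 0.007, 1.0], [-0.001, 1.0, -0.007], [-1.0, -0.001, 0.002]] F [ 0.2 -0.7 -1.3] g 0.114
```

View pics/w15.png

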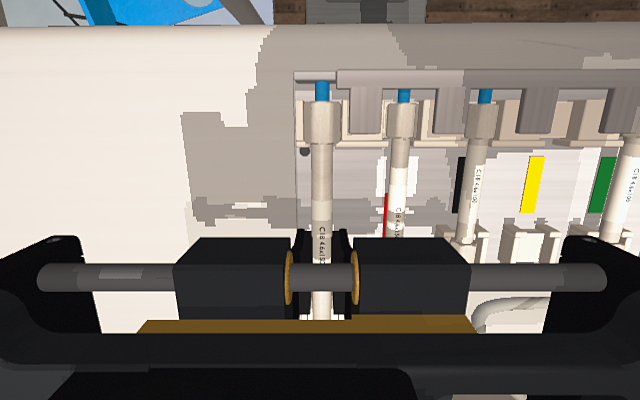

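Call:
move_arm([
  [[0,0,0,-0.02,0,-0.2,0],[0,0,0,0,0,0,0],[0,0,0,0,0,0,0]],
])

```text
time_s: 32.38
tcp_pos: [0.4861, -0.1314, 0.1067]
ee_rot: [[0.002, 0.007, 1.0], [-0.001, 1.0, -0.007], [-1.0, -0.001, 0.002]]
wrist_force: [0.0, -0.5, -0.9]
gripper_width: 0.119
```

Call:
move_arm([
  [[0,0,0,0.01,0,-0.18,0],[0,0,0,0,0,0,0],[0,0,0,0,0,-0.15,0],[0,0,0,0,0,0,0],[0,0,0,0,0,-0.03,0],[0,0,0,0,0,0,0]],
])

```text
time_s: 33.12
tcp_pos: [0.4874, -0.1314, 0.0853]
ee_rot: [[0.003, 0.006, 1.0], [-0.002, 1.0, -0.006], [-1.0, -0.002, 0.003]]
wrist_force: [0.6, 0.3, -2.3]
gripper_width: 0.114
```

Same seating height as the short column. Next I'll release, rise and check.

Call:
move_arm([
  [[0,0,0,0,0,0,0.35],[0,0,0,0,0,0,0.35],[0,0,0,0,0,0,0.35],[0,0,0,0,0,0.3,0.35],[0,0,0,0,0,0.9,0.35],[0,0,0,0,0,0.9,0.5],[0,0,0,0.2,0.4,0.9,0.5],[0,0,0,0.3,0.6,0.3,0.5],[0,0,0,0.1,0.6,0,0.5],[0,0,0,0,0.4,0,0.5],[0,0,0,0,0,0,0.5],[0,0,0,0,0,0,0.5]],
])

```text
time_s: 34.62
tcp_pos: [0.5228, -0.0086, 0.2904]
ee_rot: [[0.004, 0.007, 1.0], [-0.0, 1.0, -0.007], [-1.0, -0.0, 0.004]]
wrist_force: [0.4, -0.9, -0.3]
gripper_width: 0.498
```

```bash
cat > chk.py <<'E'
from h import *
s=state(); im,d,P=snap('wrist',sys.argv[1])
np.savez(sys.argv[1][:-4]+'.npz',im=im,d=d,K=P['mtx'],T=P['pose'])
hsv=cv2.cvtColor(im,cv2.COLOR_RGB2HSV).astype(int)
v,u=np.nonzero((d>0)&(np.arange(400)[:,None]<235)); w=world(d,P,u,v);h=hsv[v,u]
for y0,xm,L,n in ((.0597,.4618,.044,'old1'),(-.0355,.4618,.044,'new3'),(-.0832,.4866,.069,'old4'),(-.1315,.4866,.069,'new5')):
    t=(abs(w[:,1]-y0)<.010)&(abs(w[:,0]-xm)<L-.012)&(w[:,2]>.022)&(w[:,2]<.05)
    e=w[t]
    zt=np.percentile(e[:,2],95)
    f=w[(abs(w[:,1]-y0)<.012)&(abs(w[:,0]-xm-L)<.008)&(w[:,2]>.025)]
    nn=w[(abs(w[:,1]-y0)<.012)&(abs(w[:,0]-xm+L)<.008)&(w[:,2]>.025)]
    b=w[(abs(w[:,1]-y0)<.010)&(h[:,0]>90)&(h[:,0]<120)&(h[:,1]>120)&(w[:,2]>.015)&(w[:,2]<.034)]
    bf=b[b[:,0]>xm]; bn=b[b[:,0]<xm]
    pf=np.polyfit(e[:,0],e[:,2],1)[0]; py=np.polyfit(e[:,0],e[:,1],1)[0]
    print(n,len(e),'ymid',np.round(np.percentile(e[:,1],[3,97]).mean(),4),'tubez95',round(zt,4),'pitch',round(pf,3),'yaw',round(py,3),'fit z far/near',np.round(np.percentile(f[:,2],90),4) if len(f)>5 else None,np.round(np.percentile(nn[:,2],90),4) if len(nn)>5 else None,'nut far',np.round(bf[:,0].max(),4) if len(bf) else None,'near',np.round(bn[:,0].min(),4) if len(bn) else None)
E
python3 chk.py w16.png
```

```text
t 34.625 tcp [ 0.5228 -0.0086  0.2904] R [[0.004, 0.007, 1.0], [-0.0, 1.0, -0.007], [-1.0, -0.0, 0.004]] F [ 0.4 -0.9 -0.3] g 0.498
old1 621 ymid 0.0595 tubez95 0.0289 pitch -0.003 yaw 0.001 fit z far/near 0.0316 0.0316 nut far 0.5246 near 0.4009
new3 598 ymid -0.0359 tubez95 0.0289 pitch 0.001 yaw -0.004 fit z far/near 0.2256 0.0313 nut far 0.5249 near 0.4005
old4 1000 ymid -0.083 tubez95 0.0288 pitch -0.0 yaw -0.003 fit z far/near 0.0312 0.0314 nut far 0.5731 near 0.4
new5 1018 ymid -0.1313 tubez95 0.0288 pitch 0.0 yaw -0.011 fit z far/near 0.0315 0.0315 nut far 0.581 near 0.3989
```

View pics/w16.png

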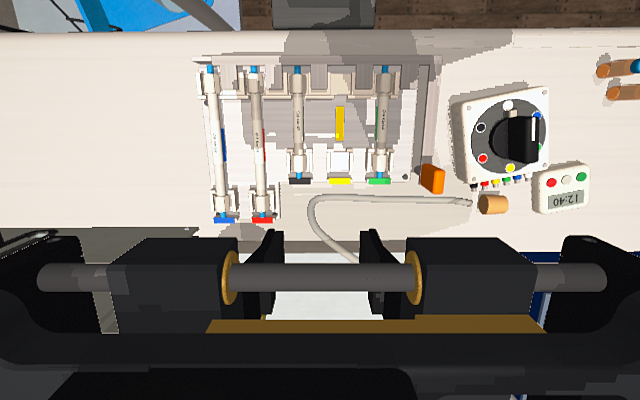

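```bash
python3 - <<'E'
from h import *
im,d,P=snap('scene','s16.png')
for n in ['short_1_mid','new_long_mid']:
    for o in spotter.find_in('scene',n): print('scene',n,np.round(o['centre']),round(o['conf'],2))
im,d,P=snap('side','sd16.png')
for o in spotter.find_in('side','short_1_mid'): print('side',np.round(o['centre']),round(o['conf'],2))
E
```

```text
scene short_1_mid [250. 343.] 0.68
scene new_long_mid [319. 229.] 0.77
side [405. 308.] 0.44
```

View pics/s16.png

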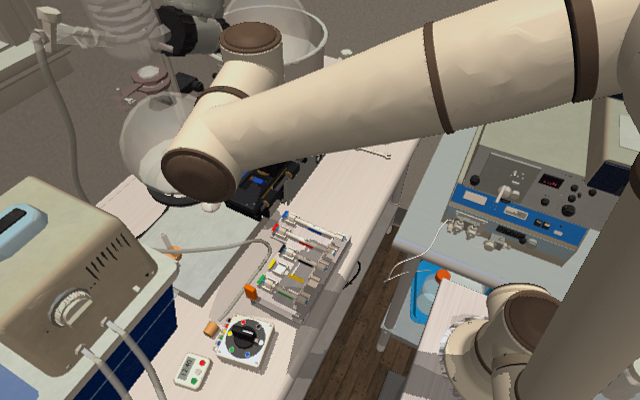

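View pics/sd16.png

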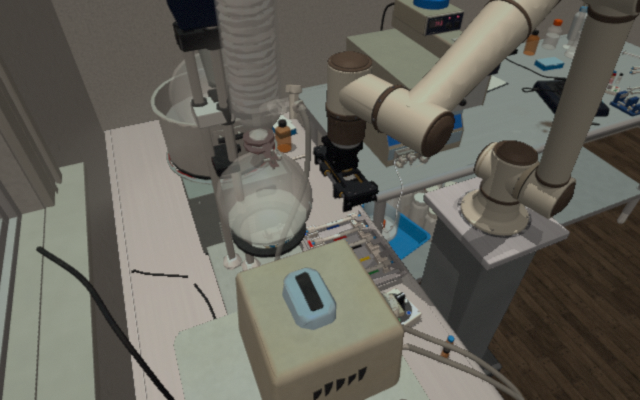

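Call:
move_arm([
  [[0,0,0,0,0.5,0,0.5],[0,0,0,0,0.7,0,0.5],[0,0,0,-0.05,0.55,-0.3,0.5],[0,0,0,0,0.15,-0.8,0.5],[0,0,0,0,0,-0.6,0.5],[0,0,0,0,0,0,0.5],[0,0,0,0,0,0,0.5]],
])

```text
time_s: 35.8
tcp_pos: [0.5215, 0.1066, 0.1885]
ee_rot: [[0.01, 0.013, 1.0], [0.001, 1.0, -0.013], [-1.0, 0.002, 0.01]]
wrist_force: [0.4, -0.3, 0.8]
gripper_width: 0.494
```

```bash
python3 - <<'E'
from h import *
state(); im,d,P=snap('wrist','w17.png')
hsv=cv2.cvtColor(im,cv2.COLOR_RGB2HSV).astype(int);H,S,V=hsv[...,0],hsv[...,1],hsv[...,2]
v,u=np.nonzero((H>5)&(H<20)&(S>150)&(d>0)); w=world(d,P,u,v)
k=(abs(w[:,0]-.518)<.03)&(abs(w[:,1]-.11)<.03)&(w[:,2]>.03); w=w[k]
t=w[w[:,2]>.077]; print(len(t),np.round(np.percentile(t,[3,50,97],axis=0),4).tolist())
E
```

```text
t 35.8 tcp [0.5215 0.1066 0.1885] R [[0.01, 0.013, 1.0], [0.001, 1.0, -0.013], [-1.0, 0.002, 0.01]] F [ 0.4 -0.3  0.8] g 0.494
4216 [[0.4899, 0.0805, 0.0787], [0.497, 0.1119, 0.2159], [0.5239, 0.1382, 0.2193]]
```

View pics/w17.png

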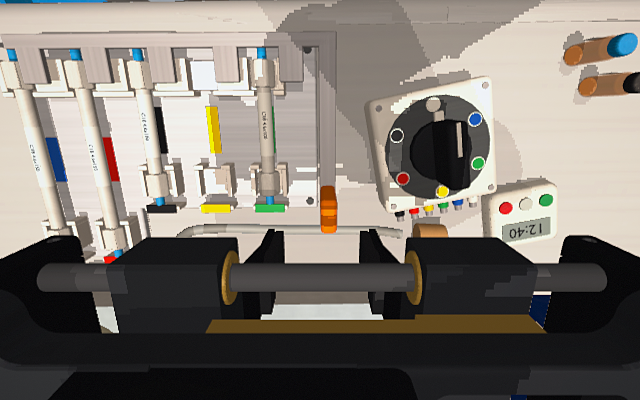

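Call:
move_arm([
  [[0,0.05,0,-0.06,0.07,-0.45,0.5],[0,0,0,0,0,-0.45,0.5],[0,0,0,0,0,0,0.5],[0,0,0,0,0,0,0.5]],
])

```text
time_s: 36.35
tcp_pos: [0.522, 0.1116, 0.1411]
ee_rot: [[0.017, 0.013, 1.0], [0.008, 1.0, -0.014], [-1.0, 0.008, 0.017]]
wrist_force: [0.9, -0.3, -0.5]
gripper_width: 0.501
```

Call:
move_arm([
  [[-0.05,0.12,0,-0.06,0,-0.27,0.5],[0,0,0,0,0,0,0.5],[0,0,0,0,0,0,0],[0,0,0,0,0,0,0],[0,0,0,0,0,0,0],[0,0,0,0,0,0,0],[0,0,0,0,0,0,0],[0,0,0,0,0,0,0]],
])

```text
time_s: 37.35
tcp_pos: [0.5195, 0.1118, 0.1267]
ee_rot: [[0.003, 0.012, 1.0], [0.002, 1.0, -0.012], [-1.0, 0.002, 0.003]]
wrist_force: [0.5, -0.2, -0.2]
gripper_width: 0.134
```

Call:
move_arm([
  [[0,0,0,0,-0.1,0,0],[0,0,0,0,-0.1,0,0],[0,0,0,0,-0.1,0,0],[0,0,0,0,-0.08,0,0],[0,0,0,0,0,0,0],[0,0,0,0,0,0,0]],
])

```text
time_s: 38.1
tcp_pos: [0.5193, 0.088, 0.1267]
ee_rot: [[0.004, 0.012, 1.0], [0.003, 1.0, -0.012], [-1.0, 0.003, 0.004]]
wrist_force: [-0.6, 2.1, -0.5]
gripper_width: 0.134
```

Call:
move_arm([
  [[0,0,0,0,0,0,0.5],[0,0,0,0,0,0,0.5],[0,0,0,0,0,0,0.5],[0,0,0,0,0,0.8,0.5],[0,0,0,0,0,0.9,0.5],[0,0,0.3,0,0.4,0.8,0.5],[0,0,0.5,0,0.7,0,0.5],[0,0,0.4,0,0.4,0,0.5],[0,0,0.1,0,0,0,0.5],[0,0,0,0,0,0,0.5],[0,0,0,0,0,0,0.5]],
])

```text
time_s: 39.48
tcp_pos: [0.5178, 0.1777, 0.2816]
ee_rot: [[0.002, -0.169, 0.986], [0.002, 0.986, 0.169], [-1.0, 0.001, 0.002]]
wrist_force: [0.6, -0.0, 0.3]
gripper_width: 0.497
```

```bash
python3 chk.py w18.png; python3 - <<'E'
from h import *
z=np.load('w18.npz');d=z['d'];P=dict(mtx=z['K'],pose=z['T']);im=z['im']
hsv=cv2.cvtColor(im,cv2.COLOR_RGB2HSV).astype(int)
v,u=np.nonzero((d>0)); w=world(d,P,u,v);h=hsv[v,u]
m=(w[:,2]>.078)&(w[:,2]<.09)&(abs(w[:,0]-.478)<.035)&(abs(w[:,1]-.198)<.035)
q=w[m][:,:2]
if len(q)>20:
    r0=cv2.minAreaRect((q*1000).astype(np.float32)); print('bar',len(q),r0); q0=q.mean(0); dr=np.linalg.svd(q-q0)[2][0]; print(q0,np.degrees(np.arctan2(dr[1],dr[0])))
m=(h[:,0]>5)&(h[:,0]<20)&(h[:,1]>150)&(w[:,2]>.077)&(w[:,2]<.085)&(abs(w[:,0]-.518)<.03)&(w[:,1]<.14)
if m.sum()>5: print('handle',m.sum(),np.round(np.percentile(w[m],[3,50,97],axis=0),4).tolist())
im,d,P=snap('scene','s18.png');c=cv2.cvtColor(im,cv2.COLOR_RGB2BGR)
cv2.imwrite('pics/s18c.png',cv2.resize(c[150:370,200:420],None,fx=2.7,fy=2.7,interpolation=cv2.INTER_CUBIC))
E
```

```text
t 39.475 tcp [0.5178 0.1777 0.2816] R [[0.002, -0.169, 0.986], [0.002, 0.986, 0.169], [-1.0, 0.001, 0.002]] F [ 0.6 -0.   0.3] g 0.497
old1 670 ymid 0.0598 tubez95 0.0289 pitch 0.0 yaw 0.003 fit z far/near 0.0315 0.038 nut far 0.5248 near None
new3 742 ymid -0.0357 tubez95 0.0289 pitch -0.001 yaw -0.01 fit z far/near 0.0315 0.0379 nut far 0.5252 near None
old4 1274 ymid -0.082 tubez95 0.0287 pitch 0.004 yaw -0.002 fit z far/near 0.0312 0.0379 nut far 0.5741 near 0.4007
new5 1360 ymid -0.1304 tubez95 0.0288 pitch 0.0 yaw -0.008 fit z far/near 0.0313 0.0379 nut far 0.5817 near 0.4002
bar 681 ((477.2816467285156, 197.6088409423828), (45.68416976928711, 13.735300064086914), 10.808637619018555)
[0.4763627  0.19703358] 10.167588348943127
handle 236 [[0.5065, 0.0829, 0.0773], [0.5182, 0.0875, 0.0793], [0.5299, 0.0935, 0.0808]]
```

View pics/w18.png

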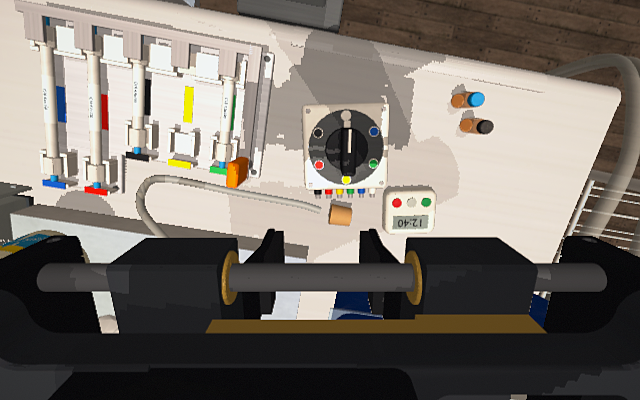

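View pics/s18c.png

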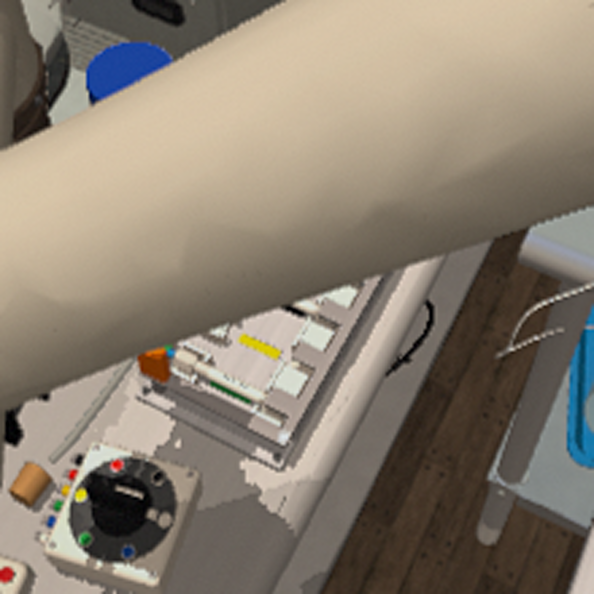

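Call:
move_arm([
  [[0,0,0.1,-0.35,0.16,-0.3,0.5],[0,0,0,-0.3,0.14,-0.5,0.5],[0,0,0,0,0,-0.5,0.5],[0,0,0,0,0,0,0.5],[0,0,0,0,0,0,0.5]],
])

```text
time_s: 40.2
tcp_pos: [0.4791, 0.1942, 0.2036]
ee_rot: [[0.005, -0.179, 0.984], [0.003, 0.984, 0.179], [-1.0, 0.002, 0.006]]
wrist_force: [0.4, -0.8, 0.0]
gripper_width: 0.501
```

Call:
move_arm([
  [[0,0.02,0,-0.05,0.05,-0.55,0.5],[0,0,0,0,0,-0.5,0.5],[0,0,0,0,0,0,0.5],[0,0,0,0,0,0,0.5]],
])

```text
time_s: 40.7
tcp_pos: [0.4805, 0.199, 0.1458]
ee_rot: [[0.014, -0.178, 0.984], [0.01, 0.984, 0.178], [-1.0, 0.008, 0.015]]
wrist_force: [-0.1, 0.4, 0.3]
gripper_width: 0.497
```

Call:
move_arm([
  [[-0.07,0.11,0,-0.06,-0.02,-0.31,0.5],[0,0,0,0,0,0,0.5],[0,0,0,0,0,0,0.5]],
])

```text
time_s: 41.08
tcp_pos: [0.4779, 0.1984, 0.1285]
ee_rot: [[0.001, -0.178, 0.984], [0.003, 0.984, 0.178], [-1.0, 0.003, 0.002]]
wrist_force: [-0.4, 0.3, 0.2]
gripper_width: 0.501
```

```bash
python3 - <<'E'
from h import *
state(); im,d,P=snap('wrist','w19.png')
E
```

```text
t 41.075 tcp [0.4779 0.1984 0.1285] R [[0.001, -0.178, 0.984], [0.003, 0.984, 0.178], [-1.0, 0.003, 0.002]] F [-0.4  0.3  0.2] g 0.501
```

View pics/w19.png

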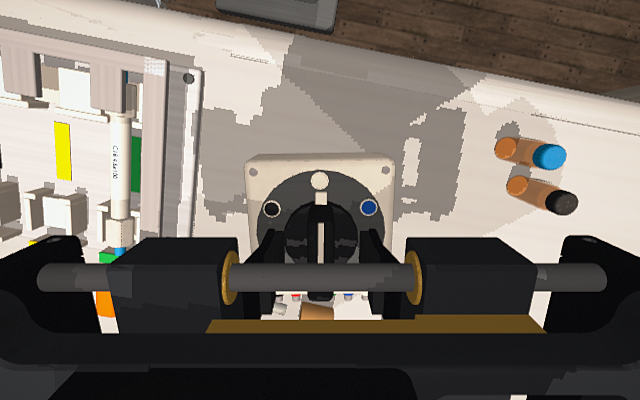

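Call:
move_arm([
  [[0,0,0,0,0,0,0],[0,0,0,0,0,0,0],[0,0,0,0,0,0,0],[0,0,0,0,0,0,0],[0,0,0,0,0,0,0],[0,0,0,0,0,0,0],[0,0,-0.8,0,0,0,0],[0,0,-0.8,0,0,0,0],[0,0,-0.8,0,0,0,0],[0,0,-0.8,0,0,0,0],[0,0,-0.8,0,0,0,0],[0,0,-0.8,0,0,0,0],[0,0,-0.8,0,0,0,0],[0,0,-0.8,0,0,0,0],[0,0,0,0,0,0,0],[0,0,0,0,0,0,0]],
])

```text
time_s: 43.12
tcp_pos: [0.4778, 0.1976, 0.1289]
ee_rot: [[0.002, 0.674, 0.739], [-0.001, 0.739, -0.674], [-1.0, 0.001, 0.002]]
wrist_force: [1.6, -1.2, 0.4]
gripper_width: 0.157
```

Call:
move_arm([
  [[0,0,-0.88,0,0,0,0],[0,0,0,0,0,0,0],[0,0,0,0,0,0,0]],
])

```text
time_s: 43.5
tcp_pos: [0.4792, 0.1958, 0.1288]
ee_rot: [[-0.011, 0.753, 0.658], [0.016, 0.658, -0.753], [-1.0, 0.002, -0.019]]
wrist_force: [1.1, -2.0, -1.2]
gripper_width: 0.162
```

```bash
python3 - <<'E'
from h import *
state(); im,d,P=snap('wrist','w20.png')
E
```

```text
t 43.5 tcp [0.4792 0.1958 0.1288] R [[-0.011, 0.753, 0.658], [0.016, 0.658, -0.753], [-1.0, 0.002, -0.019]] F [ 1.1 -2.  -1.2] g 0.162
```

View pics/w20.png

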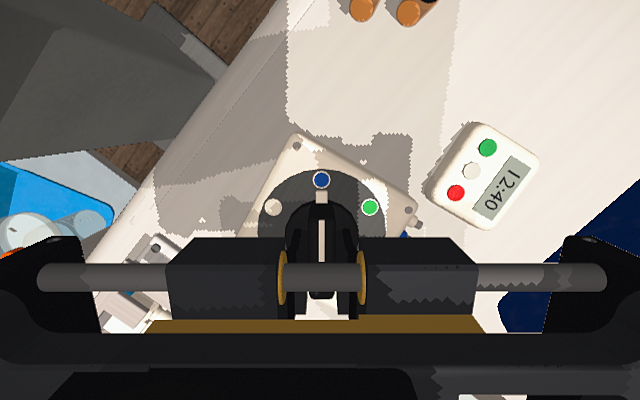

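Call:
move_arm([
  [[0,0,0,0,0,0,0.5],[0,0,0,0,0,0,0.5],[0,0,0,0,0,0,0.5],[0,0,0,0,0,0.6,0.5],[0,0,0,0,0,0.9,0.5],[0,0,0,0,0,0.9,0.5],[0,0,0,0.2,-0.2,0.5,0.5],[0,0,0,0.2,-0.2,0,0.5],[0,0,0,0,0,0,0.5],[0,0,0,0,0,0,0.5]],
])

```text
time_s: 44.8
tcp_pos: [0.5033, 0.1681, 0.3059]
ee_rot: [[-0.017, 0.752, 0.659], [0.017, 0.659, -0.752], [-1.0, -0.002, -0.024]]
wrist_force: [0.1, -0.5, 0.2]
gripper_width: 0.5
```

```bash
python3 chk.py w21.png; python3 - <<'E'
from h import *
z=np.load('w21.npz');d=z['d'];P=dict(mtx=z['K'],pose=z['T']);im=z['im']
v,u=np.nonzero((d>0)); w=world(d,P,u,v)
m=(w[:,2]>.078)&(w[:,2]<.09)&(abs(w[:,0]-.478)<.035)&(abs(w[:,1]-.198)<.035)
q=w[m][:,:2]; print('bar',cv2.minAreaRect((q*1000).astype(np.float32)))
im,d,P=snap('scene','s21.png')
for o in spotter.trace('scene','amber_bottle')[:1]: print('bottle',o['conf'],o['centre'])
E
```

```text
t 44.8 tcp [0.5033 0.1681 0.3059] R [[-0.017, 0.752, 0.659], [0.017, 0.659, -0.752], [-1.0, -0.002, -0.024]] F [ 0.1 -0.5  0.2] g 0.5
old1 435 ymid 0.061 tubez95 0.0288 pitch 0.002 yaw 0.023 fit z far/near None 0.038 nut far None near None
bar ((477.2040100097656, 197.08645629882812), (12.801772117614746, 45.99036407470703), 41.65061569213867)Traceback (most recent call last):
  File "chk.py", line 9, in <module>
    zt=np.percentile(e[:,2],95)
    return _quantile_unchecked(
        a, q, axis, out, overwrite_input, method, keepdims, weights)
    return _ureduce(a,
                    func=_quantile_ureduce_func,
    ...<5 lines>...
                    overwrite_input=overwrite_input,
                    method=method)
    r = func(a, **kwargs)
    result = _quantile(arr,
                       quantiles=q,
    ...<2 lines>...
                       out=out,
                       weights=wgt)
    slices_having_nans = np.isnan(arr[-1, ...])
                                  ~~~^^^^^^^^^
IndexError: index -1 is out of bounds for axis 0 with size 0
```

View pics/w21.png

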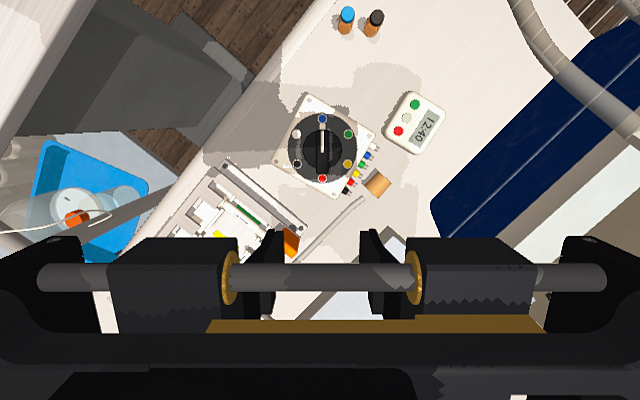

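View pics/s21.png

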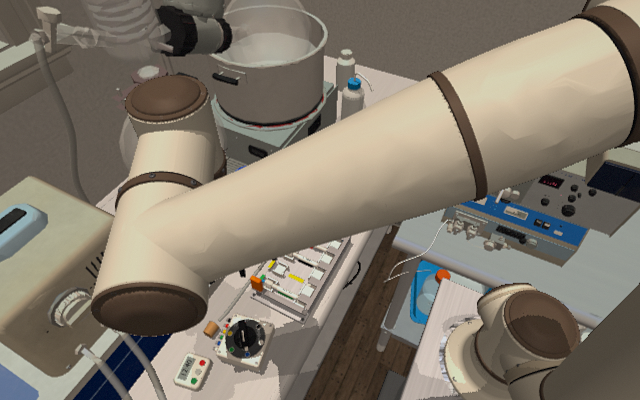

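```bash
python3 -c "
from h import *
print(r.finish_job()); state()"
```

```text
the job is handed in; nothing more can be done
None
the job is handed in; nothing more can be done
```

I finished the installation and handed the job in at about 45 s of the 210 s allowed. The interface gives no verdict, so what follows rests on my own checks.

- **Selector to park:** I turned it about +100° anticlockwise from between blue and green, so the pointer never passed yellow.
- **Columns:** I slid the lock bar open about 24 mm. The one loose short column went into nest 3 (black) and the new long column into nest 5 (blue). The installed columns in nests 1 and 4 stayed where they were.
- **Lock and final turn:** I slid the bar shut with the selector still parked, then turned the selector 60° clockwise to blue.

**Last checks**
- **Seating:** With the bar shut, all four columns showed the same tube height (about 28.8 mm to the top), lay level and sat within about 1 mm of their nest lines.
- **Lock bar:** The handle was back at its shut position, y = 87.5 mm against 87 mm at the start.
- **Pointer:** It was about 1° from the blue dot.
- **Gripper:** It was clear of everything at the end.

**Not fully confirmed**
- **Second short column:** I found none in any picture, so I took it as absent.
- **Last column check:** The final repeat failed with a script error because most of the columns were out of the wrist camera's view. The column figures above come from the check just before the last selector turn.
- **Amber bottle:** The arm hid it in the last scene picture, but the nearest the gripper came was the long column's pickup spot, about 0.2 m away.

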